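# Shut the gate valve and sniff the chamber lid joint for helium leaks

## Robot

A 6-joint arm with a two-finger parallel gripper is mounted at the origin on the work surface. World frame = base frame: x ahead of the robot, y to its left, z up, the work surface at z = 0. Lengths are in m, angles in rad, forces in N, time in s.
With the tool pointing down it reaches from about 0.35 to 1 m from the base axis. Payload 7.1 kg.
Tool frame: the origin (TCP) lies at the centre of the arm's flange, where the gripper is bolted on; the fingertips stand 173 mm ahead of it and the grasp point (between the pads) lies 155 mm ahead of it; z points along the fingers, y is the direction in which the jaws open and shut (so a half turn about z gives the same grasp; the last joint's range is limited). The gripper opens to 85 mm and grips with 20 to 120 N. Pads are 22 mm wide; open, the fingers measure 114 mm over their backs; the gripper's body (76 mm by 85 mm) begins 54 mm behind the grasp point. The pads swing forward as they close: fully open they stand 13 mm farther back than shut.
Start: joints at [-1.169, 0.423, 1.63, -0, 1.089, -0.019], TCP at [0.255, -0.57, 0.405] pointing down, gripper open.
Joint ranges: [-3, 3], [-0.9, 2.11], [0.09, 2.58], [-1.31, 4.45], [0.11, 2.69], [-2.54, 2.54]. Speed limits (rad/s): [2.39, 2.39, 3.01, 3.14, 3.14, 3.14].

## Interface

Orientations are given as a rotation vector (axis times angle).
In Python, from plant import env, read_camera, job_done, recognise, landmark_of gives the robot as it stands.
- The arm moves only by the shell command python3 -m creep 'ROWS' [FORCE]. ROWS is JSON, one flat list of numbers, 7 for each row, row after row: the shift along the tool's x, y, z in cm, then the turn, a rotation vector about the tool's x, y, z in degrees, then the finger opening in cm, from 0 to 8.54. A call has 1 to 10 rows; each row is the pose to reach, as a shift and turn from the pose commanded when the call began, along the tool's axes at that moment; what a row does not reach only later rows make up. A row lasts 1/12 s, in which the tool goes at most 41.7 mm and 7.16 degrees, less where a joint would pass 70% of its speed; a pose out of reach is approached as far as the arm can. A call with a gripper value outside its range is refused whole. The fingers move at their own pace and stop on an object; FORCE is the grip in N (left out, the last holds). Time passes only in rows, so rows that repeat a pose let the fingers close. It gives the time, the measured TCP pose, the force and the opening at its end, in the units of the state.
- env.sense(): the state, without advancing time (a new reading comes with each control period).
- read_camera(name): name is "scene" or "top" or "wrist"; returns a dict with "color" (384x512x3 uint8, red, green, blue), "intrinsics" (3x3 intrinsics, pixels), "k1" (the pictures are not rectified: a ray, as slopes to the right and down, at radius r is drawn at 1 + k1 r^2 times it, then the intrinsics apply), "R" (3x3) and "t" (3): a world point X has camera coordinates R X + t; the wrist camera has in their place "hand_eye" (4x4, takes a point from camera to tool coordinates, whose origin is the TCP and whose axes are the flange's). Camera axes: x right, y down, z forward; pixel columns grow to the right and rows downward; lengths in m; the calibration is good to about 2 mm. A picture is of the moment at which its call begins: read the wrist's pose just before it. There is no depth.
- job_done(): hands the job in, once; it reports no verdict.
Trained networks look in a picture, given as the dict that the camera call returned (one of the last four; its "shot" number tells which), for a name from the list of things; names that differ only in an ending like _2 or _b are one class to them, and where a whole thing is asked for, a point or a joint stands for the part that bears it (a point fixed in the world has none). Each returns a list of dicts, best first, with "confidence" (0 to 1); they miss things now and then, are a little off and sometimes report something else, mostly with a low value. They report only what shows in the picture. A call takes as long as a camera call. They do not tell look-alikes from the thing itself.
- recognise(picture, query): "location" ([x, y, z] in m, in the coordinates of the camera as it stood for that picture, good to about 4 mm: the middle of the surface that is visible of it).
- landmark_of(picture, query): "location" ([x, y, z] in m, in the coordinates of the camera as it stood for that picture, good to about 4 mm: a listed point, or the origin of a listed thing).
The state is a dict: "time": time; "q": joint angles; "joint_velocities": joint speeds; "joint_torque": joint torques, N m; "position": TCP position; "tool_rot": TCP orientation; "force": force on the tool from outside, world axes, zero at the start; "wrist_torque": the same for the moment, N m; "width": opening from 0.0 (shut) to 1.0 (fully open).
Only numpy, scipy, OpenCV 4.12 (cv2) and the standard library are available. Lean on these libraries where they do the work, as an engineer would, in place of code of your own. Each camera call takes 0.05 s, during which the arm holds its last target.

## Task

The vacuum chamber has just been filled with helium: push the T-handle of its gate valve fully home so the gas stays in, then take the hand-held leak detector out of its charging stand and draw its nose slowly, about 20 mm a second, along the whole lid joint on the side facing the robot, from the gate-valve end to the other end. Keep the nose within about 5 mm of the joint and the detector leaned back 25 to 45 degrees so that it passes clear of the pump's side port, and do not press on the metal. Finally lower the detector back into its stand, fully seated, leave the valve shut, and do not disturb the things lying around.

Things in the scene. Friction and masses are not known exactly. Their poses are not given: they have to be found in the camera images.
- chamber: Fixed aluminium vacuum chamber, 190 (x) x 230 (y) x 85 mm high, under a bolted steel lid 152 (x) x 192 (y) mm, top 103 mm high. Origin: centre of its underside on the bench; z up; its -x side faces the robot; gate valve on its +y side. Centred on the lid stands a round turbo pump, 132 mm across, top 315 mm above the bench.
- port_end (a point): Centre of the blanked end (48 mm across) of the pump's side port, which sticks out towards the chamber's -x over the middle of the lid joint, 245 mm above the bench and 28 mm out (-x) beyond the joint below it.
- joint_mid (a point): Middle of the lid joint facing the robot, at chamber x = -76, y = 0: straight inside corner where the lid's -x edge (an upright step 18 mm high with a 2 mm black gasket at its foot) stands on the chamber's flat top flange, 86 mm above the bench. The flange reaches 19 mm out in front of that edge. Axes as chamber: the joint runs along y, the lid is on the +x side.
- joint_valve_end (a point): End of the same joint at the gate-valve end (corner of the lid), 96 mm from the middle along +y. Beyond it, on the chamber's +y side, is the valve body (97 mm high, out to chamber y = 162 mm); a pipe runs from the valve to a grey trap canister (108 mm across, 185 mm high) at chamber x = 170, y = 220 mm.
- joint_far_end (a point): The other end of the joint (corner of the lid), 96 mm from the middle along -y.
- valve_slide (a joint): Slide of the gate valve's T-handle, m: 0 = pulled fully out (open), 0.060 = pushed home against its stop (shut). It moves along the chamber's +x, away from the robot, against about 5 N of friction, and stays where it is left.
- handle_grip (a point): On the axis of the T-handle's upright aluminium bar (18 mm diameter, 10 to 100 mm above the bench), 86 mm above the bench. Axes as chamber. The 12 mm push rod lies 36 mm below this point and runs to +x. Pushed home, the bar's axis is 30 mm from the valve body (97 mm high, 46 mm wide) and 18 mm from a low collar round the rod.
- detector: Loose leak detector, 175 mm long, about 0.18 kg, standing nose down in its stand. Origin at the nose end, z from nose to butt (up when it stands). Steel tube 8 mm thick, round end, z = 0 to 50 mm; black cone to 75; plain grey body 36 (x) x 30 (y) mm from 75 to 175, dark display on its -x face. In the stand it is free above z = 125 mm; grip it at z = 150, across y.
- nose (a point): The end of the detector's nose (same point and axes as detector).
- stand: Fixed charging stand: white foot 120 x 100 x 12 mm, white upright well open at the top, inside 42 (x) x 36 (y) mm; flared rim 142 mm above the bench, 72 mm across. The detector's shoulder (its z = 75 mm) rests on ledges 93 mm above the bench, its nose hangs free below. Origin: centre of its underside; z up. The detector's x lies along the stand's x.
- well (a point): Where the end of the nose is when the detector is fully seated in its stand: on the well's axis, 18 mm above the bench. Axes as stand.
- parts_tray: Bystander: fixed low steel tray of fittings, 130 x 100 x 35 mm. Origin: centre of its underside. It and the stand may change places.
- spanner: Bystander: steel spanner, 170 mm long along its x, lying on the bench. Origin: centre of its underside.
- solvent_bottle: Bystander: closed amber bottle, 72 mm diameter, 150 mm high. Origin: centre of its underside.
- blank_flange: Bystander: round steel blank flange, 100 mm diameter, 16 mm high, lying on the bench. Origin: centre of its underside.
Not all that is in view belongs to the job. Of the things shaped like the detector, the grey one is meant. Of the things that look like the stand, take the one that is farthest to the robot's left at the start.

How it is judged:
On the way, in this order (a step that is already met when the one before it is completed fails the run):
1. gate valve pushed home (within 3 mm of its stop) (value of joint valve_slide above 0.057 m), for 0.2 s.
2. nose of the detector on the lid joint at its valve end, within 8 mm of it sideways and in height, moving slower than 50 mm/s, wand leaning 18 to 52 degrees from upright (x of nose in the frame of joint_mid between -0.008 and 0.008 m and z of nose in the frame of joint_mid between -0.008 and 0.008 m and y of nose in the frame of joint_mid between 0.068 and 0.088 m and linear speed of detector below 0.05 m/s and angle between detector's own z axis and vertical between 0.314 and 0.908 rad), for 0.2 s.
3. nose of the detector on the lid joint a sixth of the way along, within 8 mm of it sideways and in height, moving slower than 50 mm/s, wand leaning 18 to 52 degrees from upright (x of nose in the frame of joint_mid between -0.008 and 0.008 m and z of nose in the frame of joint_mid between -0.008 and 0.008 m and y of nose in the frame of joint_mid between 0.042 and 0.062 m and linear speed of detector below 0.05 m/s and angle between detector's own z axis and vertical between 0.314 and 0.908 rad), for 0.2 s.
4. nose of the detector on the lid joint a third of the way along, within 8 mm of it sideways and in height, moving slower than 50 mm/s, wand leaning 18 to 52 degrees from upright (x of nose in the frame of joint_mid between -0.008 and 0.008 m and z of nose in the frame of joint_mid between -0.008 and 0.008 m and y of nose in the frame of joint_mid between 0.016 and 0.036 m and linear speed of detector below 0.05 m/s and angle between detector's own z axis and vertical between 0.314 and 0.908 rad), for 0.2 s.
5. nose of the detector on the lid joint at its middle, under the pump's port, within 8 mm of it sideways and in height, moving slower than 50 mm/s, wand leaning 18 to 52 degrees from upright (x of nose in the frame of joint_mid between -0.008 and 0.008 m and z of nose in the frame of joint_mid between -0.008 and 0.008 m and y of nose in the frame of joint_mid between -0.01 and 0.01 m and linear speed of detector below 0.05 m/s and angle between detector's own z axis and vertical between 0.314 and 0.908 rad), for 0.2 s.
6. nose of the detector on the lid joint two thirds of the way along, within 8 mm of it sideways and in height, moving slower than 50 mm/s, wand leaning 18 to 52 degrees from upright (x of nose in the frame of joint_mid between -0.008 and 0.008 m and z of nose in the frame of joint_mid between -0.008 and 0.008 m and y of nose in the frame of joint_mid between -0.036 and -0.016 m and linear speed of detector below 0.05 m/s and angle between detector's own z axis and vertical between 0.314 and 0.908 rad), for 0.2 s.
7. nose of the detector on the lid joint five sixths of the way along, within 8 mm of it sideways and in height, moving slower than 50 mm/s, wand leaning 18 to 52 degrees from upright (x of nose in the frame of joint_mid between -0.008 and 0.008 m and z of nose in the frame of joint_mid between -0.008 and 0.008 m and y of nose in the frame of joint_mid between -0.062 and -0.042 m and linear speed of detector below 0.05 m/s and angle between detector's own z axis and vertical between 0.314 and 0.908 rad), for 0.2 s.
8. nose of the detector on the lid joint at its far end, within 8 mm of it sideways and in height, moving slower than 50 mm/s, wand leaning 18 to 52 degrees from upright (x of nose in the frame of joint_mid between -0.008 and 0.008 m and z of nose in the frame of joint_mid between -0.008 and 0.008 m and y of nose in the frame of joint_mid between -0.088 and -0.068 m and linear speed of detector below 0.05 m/s and angle between detector's own z axis and vertical between 0.314 and 0.908 rad), for 0.2 s.
At the end, for the whole second after the job is handed in: Gate valve shut (within 4 mm of its stop); the detector released and at rest in its stand, nose end within 8 mm sideways and 10 mm in all of its seated place, upright within 7 degrees; spanner, bottle and blank flange at rest within 20 mm of where they were (value of joint valve_slide above 0.056 m and horizontal distance between nose and well below 0.008 m and distance between nose and well below 0.01 m and angle between detector's own z axis and vertical below 0.12 rad and linear speed of each of detector, spanner, solvent_bottle, blank_flange below 0.02 m/s); the robot touches nothing.
It fails at once if detector pressed on the chamber, lid or pump with more than 15 N (contact force between detector and chamber above 15 N).
It fails at once if detector dropped (falling faster than 0.45 m/s with no finger on it) (contact force between detector and the fingers below 0.05 N and linear speed of detector above 0.45 m/s).
It fails at once if spanner moved more than 20 mm (distance of spanner from where it was at the start of the episode above 0.02 m).
It fails at once if solvent bottle moved more than 20 mm (distance of solvent_bottle from where it was at the start of the episode above 0.02 m).
It fails at once if blank flange moved more than 20 mm (distance of blank_flange from where it was at the start of the episode above 0.02 m).
It also fails if it takes over 72 s, if anything falls off the work surface, if the arm or the gripper's body presses on something with over 40 N, if the wrist force passes 120 N, or if a joint passes its speed limit or range.

## Working session

There is one attempt and no reset: what is moved stays moved. The work goes in short steps, Python scripts to look and compute and a shell command to move; the robot and the scene stay as the last step left them, time stands still between calls to the robot, and variables do not carry over. Pictures are saved under pics/ and viewed, and the job is handed in when it is done.

```bash
ls; mkdir -p pics; cat > h.py <<'E'
import numpy as np, cv2
from scipy.spatial.transform import Rotation as R
from plant import env, read_camera, job_done, recognise, landmark_of
def pose():
    s=env.sense(); return np.array(s['position']), R.from_rotvec(s['tool_rot']).as_matrix()
def towork(pic,p,ps=None):
    p=np.array(p)
    if 'R' in pic and pic.get('R') is not None: return np.array(pic['R']).T@(p-np.array(pic['t']))
    H=np.array(pic['hand_eye']); q=H[:3,:3]@p+H[:3,3]
    return ps[0]+ps[1]@q
def save(pic,n): cv2.imwrite('pics/'+n+'.png',pic['color'][:,:,::-1])
E
python3 - <<'E'
from h import *
print(env.sense())
for c in ['scene','top']:
    p=read_camera(c); save(p,c+'0')
    for q in ['chamber','port_end','joint_mid','joint_valve_end','joint_far_end','handle_grip','detector','nose','stand','well','parts_tray','spanner','solvent_bottle','blank_flange']:
        for r in landmark_of(p,q): print(c,q,round(r['confidence'],2),towork(p,r['location']).round(4))
print(env.sense()['time'])
E
```

```text
pics
{'time': 0.0, 'q': array([-1.16901609e+00,  4.23892107e-01,  1.63072728e+00,  2.17749578e-05,
        1.08858437e+00, -1.90215021e-02]), 'joint_velocities': array([ 0.00201205, -0.00076622,  0.00062532, -0.00209687,  0.00081295,
        0.00111136]), 'joint_torque': array([-6.09139861e-04, -5.57386351e+01, -2.81740969e+01, -1.64237595e-04,
        7.44941644e-03,  4.68622432e-06]), 'position': array([ 0.25520831, -0.57020437,  0.40389881]), 'tool_rot': array([-3.07076485e+00, -6.55781100e-01,  4.51409468e-04]), 'force': array([0.35175272, 0.27951192, 0.0181983 ]), 'wrist_torque': array([0.05970979, 0.06072593, 0.01701016]), 'width': 1.0037556392630356}
scene chamber 0.65 [ 0.63   -0.069   0.0831]
scene chamber 0.63 [0.7081 0.022  0.0008]
scene chamber 0.44 [0.6382 0.1245 0.0857]
scene port_end 0.76 [0.6097 0.0291 0.2462]
scene joint_mid 0.55 [0.6344 0.0213 0.0849]
scene joint_valve_end 0.89 [0.6435 0.1257 0.082 ]
scene joint_far_end 0.96 [ 0.6321 -0.0664  0.0857]
scene handle_grip 0.61 [0.5275 0.1718 0.0871]
scene detector 0.78 [ 0.4017  0.2687 -0.0041]
scene detector 0.69 [0.52
[... 691 characters left out ...]
top joint_mid 0.75 [0.6354 0.0281 0.0915]
top joint_mid 0.57 [ 0.6315 -0.0685  0.0867]
top joint_valve_end 0.6 [0.6383 0.1276 0.0891]
top joint_far_end 0.6 [ 0.6284 -0.0681  0.0868]
top handle_grip 0.57 [0.5265 0.1697 0.0932]
top detector 0.53 [0.3987 0.2749 0.0031]
top detector 0.49 [0.436  0.3907 0.0221]
top stand 0.96 [ 0.2546  0.2655 -0.005 ]
top stand 0.65 [4.346e-01 3.937e-01 2.000e-04]
top well 0.71 [0.25   0.2618 0.0179]
top well 0.61 [0.4376 0.3968 0.0204]
top parts_tray 0.71 [ 0.4582 -0.3606  0.0021]
top parts_tray 0.15 [0.6366 0.0293 0.0906]
top spanner 0.66 [ 0.384  -0.0845  0.0016]
top solvent_bottle 0.95 [0.6057 0.4246 0.0018]
top blank_flange 0.69 [ 0.6449 -0.3648 -0.0013]
1.5
```

View pics/scene0.png

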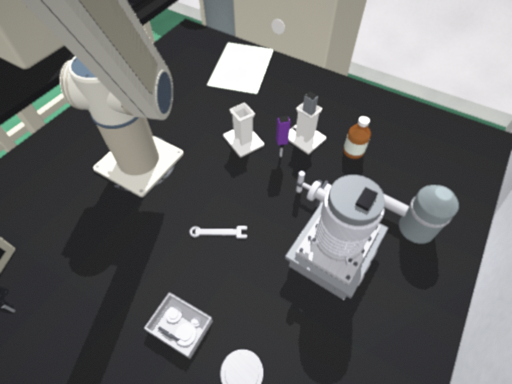

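View pics/top0.png

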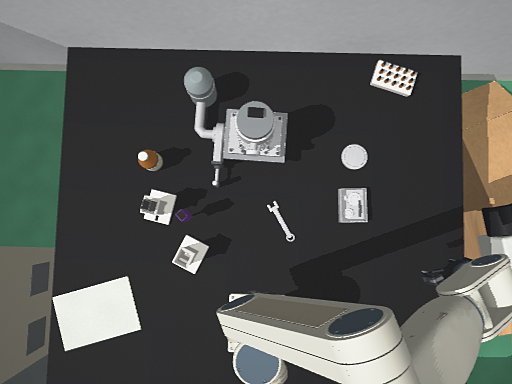

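```bash
cat >> h.py <<'E'
def down(yang):  # tool pointing down, tool y at world angle yang
    y=np.array([np.cos(yang),np.sin(yang),0]); z=np.array([0,0,-1.]); return np.column_stack([np.cross(y,z),y,z])
def row(pt,Rt,p0=None,R0=None):
    if p0 is None: p0,R0=pose()
    rv=np.degrees(R.from_matrix(R0.T@Rt).as_rotvec())
    d=R0.T@(np.array(pt)-p0)*100
    n=max(np.linalg.norm(d)/4.17,np.linalg.norm(rv)/7.16)
    print('row',d.round(2),rv.round(2),'min rows %.1f'%n); return d,rv
E
python3 - <<'E'
from h import *
p=read_camera('wrist'); save(p,'w0'); print(p['hand_eye'],p['intrinsics'],p['k1'])
row([.43,.16,.50],down(1.51))
print(pose())
E
```

```text
[[ 5.12819018e-04 -9.57477597e-01 -2.88507171e-01  7.40281022e-02]
 [ 9.99999312e-01  7.95409402e-04 -8.62259394e-04 -1.22471327e-04]
 [ 1.05507537e-03 -2.88506530e-01  9.57477347e-01  2.95998450e-02]
 [ 0.00000000e+00  0.00000000e+00  0.00000000e+00  1.00000000e+00]] [[319.82307426   0.         254.39498444]
 [  0.         319.82307426 199.23609161]
 [  0.           0.           1.        ]] -0.0534286920309174
row [ 45.78 -59.54  -9.53] [   0.      0.   -152.41] min rows 21.3
(array([ 0.25533809, -0.57046087,  0.40473415]), array([[ 9.12768196e-01,  4.08477931e-01,  1.68210654e-05],
       [ 4.08477931e-01, -9.12768196e-01, -1.15275960e-05],
       [ 1.06449650e-05,  1.73930570e-05, -1.00000000e+00]]))
```

```bash
python3 -m creep '[45.8,-59.5,-9.5,0,0,-152.4,8.5,45.8,-59.5,-9.5,0,0,-152.4,8.5,45.8,-59.5,-9.5,0,0,-152.4,8.5,45.8,-59.5,-9.5,0,0,-152.4,8.5,45.8,-59.5,-9.5,0,0,-152.4,8.5,45.8,-59.5,-9.5,0,0,-152.4,8.5,45.8,-59.5,-9.5,0,0,-152.4,8.5,45.8,-59.5,-9.5,0,0,-152.4,8.5,45.8,-59.5,-9.5,0,0,-152.4,8.5,45.8,-59.5,-9.5,0,0,-152.4,8.5]'; python3 - <<'E'
from h import *
print(env.sense()['q'].round(2)); row([.43,.16,.50],down(1.51))
E
```

```text
time: 2.38
position: [0.3514, -0.1666, 0.4575]
tool_rot: [2.101, 2.335, 0.0]
force: [1.0, -0.7, -0.5]
width: 0.999
[-0.47 -0.01  2.06  0.    1.1  -0.58]
row [31.65 11.26 -4.25] [ 2.000e-02  5.000e-02 -8.047e+01] min rows 11.2
```

```bash
python3 -m creep '[31.7,11.3,-4.3,0,0,-80.5,8.5,31.7,11.3,-4.3,0,0,-80.5,8.5,31.7,11.3,-4.3,0,0,-80.5,8.5,31.7,11.3,-4.3,0,0,-80.5,8.5,31.7,11.3,-4.3,0,0,-80.5,8.5,31.7,11.3,-4.3,0,0,-80.5,8.5,31.7,11.3,-4.3,0,0,-80.5,8.5,31.7,11.3,-4.3,0,0,-80.5,8.5,31.7,11.3,-4.3,0,0,-80.5,8.5,31.7,11.3,-4.3,0,0,-80.5,8.5]'; python3 - <<'E'
from h import *
print(env.sense()['q'].round(2)); row([.43,.16,.50],down(1.51))
ps=pose()
p=read_camera('wrist'); save(p,'w1')
for q in ['chamber','port_end','joint_mid','joint_valve_end','joint_far_end','handle_grip','detector','nose','stand','well','solvent_bottle']:
    for r in landmark_of(p,q): print(q,round(r['confidence'],2),towork(p,r['location'],ps).round(4))
E
```

```text
time: 3.22
position: [0.4329, 0.161, 0.5005]
tool_rot: [0.33, 3.123, 0.001]
force: [0.3, -0.9, -0.2]
width: 0.996
[ 0.33  0.07  1.87  0.    1.2  -1.03]
row [ 0.26 -0.16  0.05] [ 0.05  0.06 -8.57] min rows 1.2
chamber 0.74 [0.7102 0.0255 0.0038]
joint_mid 0.31 [0.5279 0.1679 0.0905]
joint_valve_end 0.58 [0.6379 0.1268 0.0883]
handle_grip 0.58 [0.5294 0.1702 0.0899]
detector 0.66 [0.4048 0.2696 0.0019]
nose 0.72 [ 0.4031  0.2687 -0.002 ]
stand 0.72 [0.2528 0.2616 0.0026]
stand 0.58 [0.4364 0.3931 0.0051]
well 0.64 [0.2515 0.2671 0.0173]
well 0.63 [0.4334 0.3934 0.0186]
solvent_bottle 0.8 [ 6.135e-01  4.261e-01 -2.000e-04]
```

View pics/w1.png

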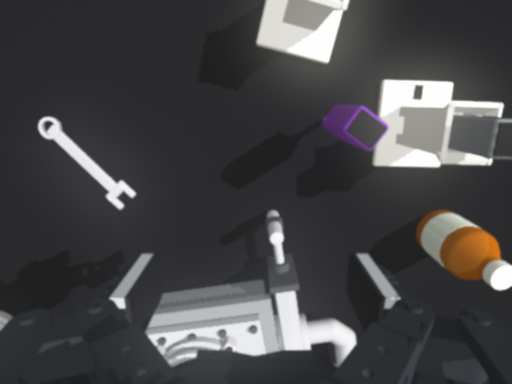

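```bash
cat >> h.py <<'E'
def ray2(pic,uv,z,ps=None):
    K=np.array(pic['intrinsics']); k1=pic['k1']
    d=np.array([(uv[0]-K[0,2])/K[0,0],(uv[1]-K[1,2])/K[1,1]]); s=d.copy()
    for _ in range(20): s=d/(1+k1*(s@s))
    v=np.array([s[0],s[1],1.])
    o=towork(pic,[0,0,0],ps); w=towork(pic,v,ps)-o
    return o+w*(z-o[2])/w[2]
def proj(pic,X,ps=None):
    K=np.array(pic['intrinsics']); k1=pic['k1']; X=np.array(X)
    if 'R' in pic and pic.get('R') is not None: c=np.array(pic['R'])@X+np.array(pic['t'])
    else:
        H=np.array(pic['hand_eye']); c=H[:3,:3].T@(ps[1].T@(X-ps[0])-H[:3,3])
    s=c[:2]/c[2]; s=s*(1+k1*(s@s)); return K[:2,:2]@s+K[:2,2]
E
python3 - <<'E'
from h import *
im=cv2.imread('pics/w1.png')
a=cv2.resize(im[190:360,130:330],None,fx=4,fy=4,interpolation=cv2.INTER_CUBIC); cv2.imwrite('pics/w1a.png',a[:600])
a=cv2.resize(im[60:190,320:512],None,fx=4,fy=4,interpolation=cv2.INTER_CUBIC); cv2.imwrite('pics/w1b.png',a)
E
```

```text
(no output)
```

View pics/w1a.png

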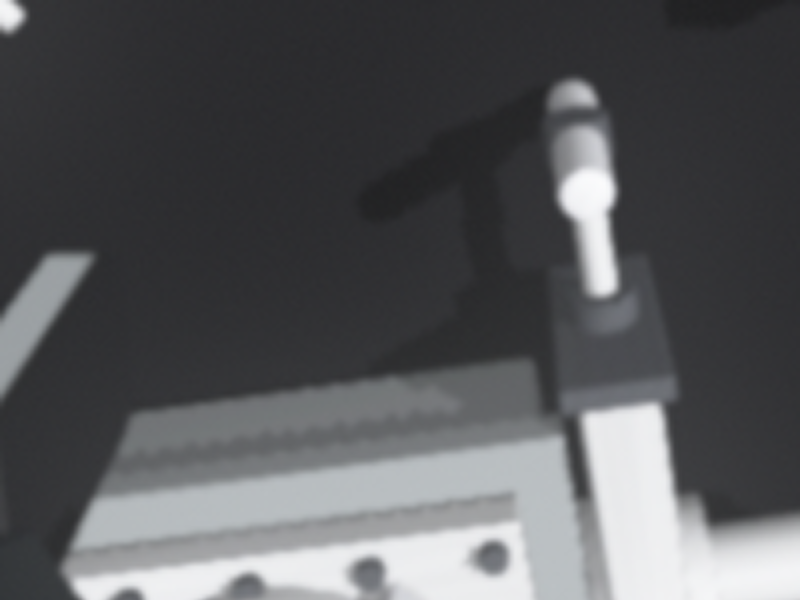

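View pics/w1b.png

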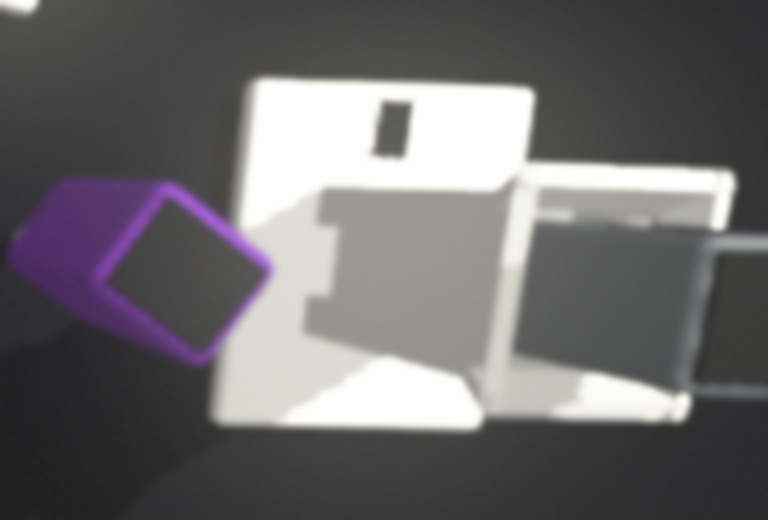

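```bash
python3 - <<'E'
from h import *
# pose at w1
ps=(np.array([.4329,.161,.5005]),R.from_rotvec([.33,3.123,.001]).as_matrix())
p=read_camera('wrist'); ps=pose(); save(p,'w1c'); print(ps[0])
A=lambda u,v:(130+u/4,190+v/4); B=lambda u,v:(320+u/4,60+v/4)
print('htop',ray2(p,A(587,195),.1,ps))
a=ray2(p,A(75,550),.086,ps);b=ray2(p,A(515,497),.086,ps);print('joint',a,b,np.degrees(np.arctan2(-(b-a)[0],(b-a)[1])))
a=ray2(p,A(103,494),.085,ps);b=ray2(p,A(562,433),.085,ps);print('flange',a,b,np.degrees(np.arctan2(-(b-a)[0],(b-a)[1])))
a,b,c=[ray2(p,B(*u),.012,ps) for u in [(248,78),(535,90),(212,425)]]
print('stand',a,b,c,np.linalg.norm(b-a),np.linalg.norm(c-a)); print(np.degrees(np.arctan2(*(b-a)[1::-1])),np.degrees(np.arctan2(*(c-a)[1::-1])))
a,b,c=[ray2(p,B(*u),.142,ps) for u in [(530,165),(735,175),(690,415)]]
print('rim',a,b,c); print(np.degrees(np.arctan2(*(b-a)[1::-1])),np.degrees(np.arctan2(*(c-b)[1::-1])))
im=p['color'][:,:,::-1].copy()
for X in [(.6385,.1268,.086),(.632,-.0675,.086),(.528,.171,.1)]:
    print(proj(p,X,ps))
E
```

```text
[0.43246219 0.15800767 0.50005366]
htop [0.5266391  0.16643545 0.1       ]
joint [ 0.62984002 -0.04265977  0.086     ] [0.64142894 0.11815287 0.086     ] -4.1218802924290685
flange [ 0.60956472 -0.02543837  0.085     ] [0.61991128 0.13969555 0.085     ] -3.585215811908756
stand [0.3672963  0.35219959 0.012     ] [0.39147008 0.45138093 0.012     ] [0.48457559 0.32505636 0.012     ] 0.10208480946917477 0.1203793430345515
76.30219266878116 -13.031153099383184
rim [0.40085314 0.37040026 0.142     ] [0.41410204 0.424249   0.142     ] [0.47486371 0.41080109 0.142     ]
76.17754866314571 -12.479662829720347
[264.27959326 311.41023837]
[133.25768318 331.52478389]
[280.52035341 238.9840275 ]
```

View pics/w1c.png

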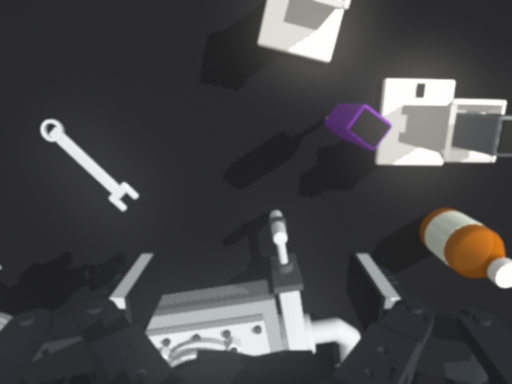

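```bash
python3 - <<'E'
from h import *
im=cv2.imread('pics/w1c.png')
a=cv2.resize(im[190:340,140:340],None,fx=4,fy=4,interpolation=cv2.INTER_CUBIC); cv2.imwrite('pics/w1d.png',a)
a=cv2.resize(im[60:190,320:512],None,fx=4,fy=4,interpolation=cv2.INTER_CUBIC); cv2.imwrite('pics/w1e.png',a)
E
```

```text
(no output)
```

View pics/w1d.png

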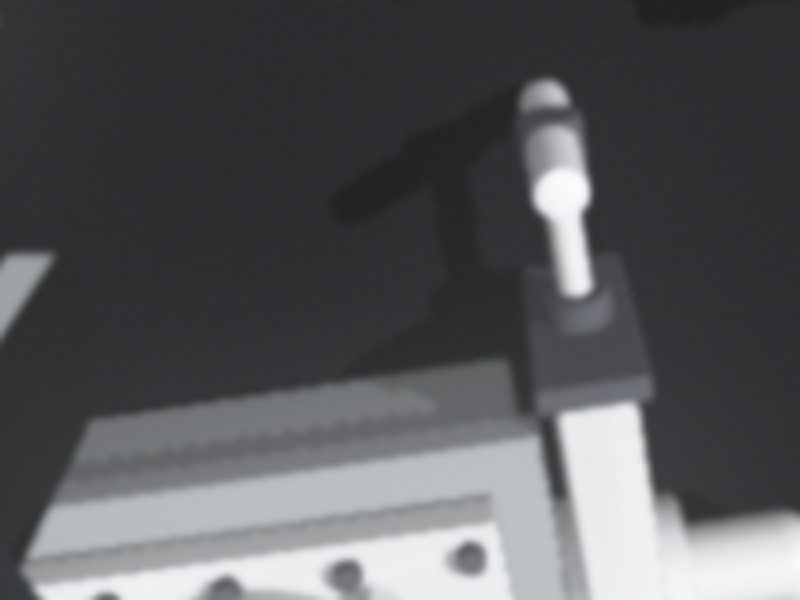

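View pics/w1e.png

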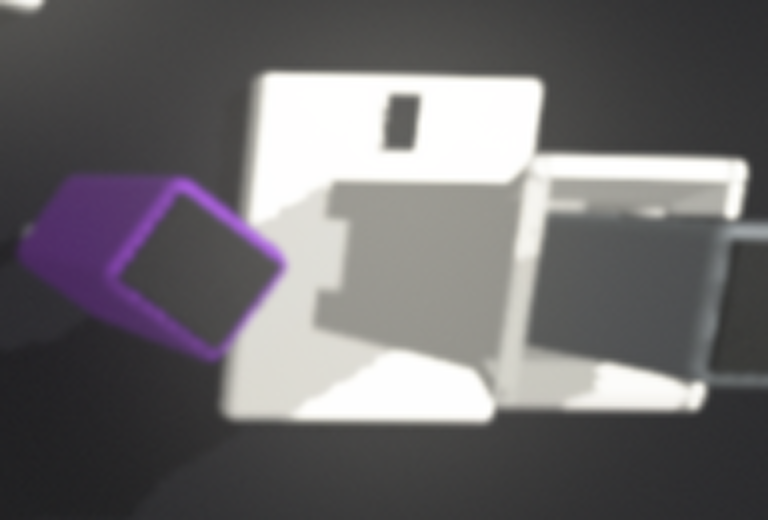

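```bash
python3 - <<'E'
from h import *
p=read_camera('wrist'); ps=pose(); print(ps[0])
A=lambda u,v:(140+u/4,190+v/4); B=lambda u,v:(320+u/4,60+v/4)
print('htop',ray2(p,A(562,195),.1,ps))
a=ray2(p,A(27,560),.086,ps);b=ray2(p,A(490,498),.086,ps);print('joint',a,b,np.degrees(np.arctan2(-(b-a)[0],(b-a)[1])))
a=ray2(p,A(55,505),.085,ps);b=ray2(p,A(540,434),.085,ps);print('flange',a,b,np.degrees(np.arctan2(-(b-a)[0],(b-a)[1])))
a,b,c=[ray2(p,B(*u),.012,ps) for u in [(255,73),(543,80),(222,420)]]
print('stand',(b+c)/2,np.linalg.norm(b-a),np.linalg.norm(c-a)); print(np.degrees(np.arctan2(*(b-a)[1::-1])),np.degrees(np.arctan2(*(c-a)[1::-1])))
a,b,c=[ray2(p,B(*u),.142,ps) for u in [(530,155),(747,162),(700,408)]]
print('rim',(a+c)/2,a,b,c); print(np.degrees(np.arctan2(*(b-a)[1::-1])),np.degrees(np.arctan2(*(c-b)[1::-1])))
# row to above handle (grasp height .086 -> tcp .241)
yaw=np.radians(-3.6); Rt=down(np.pi/2+yaw)
row([.526,.1705,.30],Rt)
E
```

```text
[0.43245536 0.15805216 0.50003121]
htop [0.52763044 0.17107283 0.1       ]
joint [ 0.63341762 -0.04692355  0.086     ] [0.64295868 0.12330709 0.086     ] -3.2079464393954655
flange [ 0.6134131  -0.02970455  0.085     ] [0.6216466  0.14579121 0.085     ] -2.6861000190559414
stand [0.43602849 0.3916708  0.012     ] 0.10216840660485045 0.12016519855420195
77.27149805279963 -12.427866877327286
rim [0.43588811 0.39208988 0.142     ] [0.3983337  0.37055508 0.142     ] [0.41138631 0.42754519 0.142     ] [0.47344251 0.41362468 0.142     ]
77.09986969273278 -12.64334733936366
row [-8.85  3.27 20.  ] [-0.   -0.   -9.09] min rows 5.3
```

```bash
python3 -m creep '[-4,1.5,4,0,0,-5,6,-8,3.2,8,0,0,-8.6,6,-9,3.3,12,0,0,-8.6,6,-9,3.3,16,0,0,-8.6,6,-9,3.3,20,0,0,-8.6,6,-9,3.3,22,0,0,-8.6,6,-9,3.3,24,0,0,-8.6,6,-9,3.3,25,0,0,-8.6,6,-9,3.3,25.9,0,0,-8.6,6,-9,3.3,25.9,0,0,-8.6,6]' 25; python3 - <<'E'
from h import *
row([.5277,.171,.241],down(np.pi/2-np.radians(3.1)))
p=read_camera('wrist'); save(p,'w2')
E
```

```text
time: 4.75
position: [0.5275, 0.1707, 0.2403]
tool_rot: [-0.111, -3.139, 0.001]
force: [0.0, -0.1, 0.1]
width: 0.702
row [-0.02  0.03 -0.07] [-0.02 -0.06 -0.96] min rows 0.1
```

View pics/w2.png

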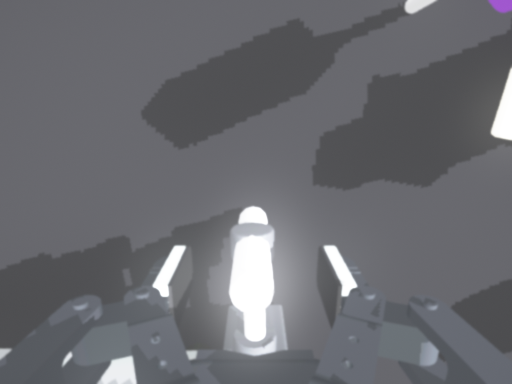

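```bash
python3 -m creep '[0,0,0,0,0,-1,1.5,0,0,0,0,0,-1,1.5,0,0,0,0,0,-1,1.5,0,0,0,0,0,-1,1.5,0,0,0,0,0,-1,1.5,-0.5,0,0,0,0,-1,1.5,-1,0,0,0,0,-1,1.5,-1.5,0,0,0,0,-1,1.5,-2,0,0,0,0,-1,1.5,-2.5,0,0,0,0,-1,1.5]' 30; python3 -c "
from h import *
print(pose())"
```

```text
time: 5.63
position: [0.5521, 0.1683, 0.2426]
tool_rot: [-0.083, -3.139, 0.002]
force: [-6.0, -4.6, 11.8]
width: 0.198
(array([0.55210971, 0.16832576, 0.24261828]), array([[-0.99859686,  0.05294474, -0.00107623],
       [ 0.05294589,  0.99859681, -0.00107016],
       [ 0.00101806, -0.00112564, -0.99999885]]))
```

```bash
python3 -m creep '[-0.5,0,0,0,0,0,1.5,-1,0,0,0,0,0,1.5,-1.5,0,0,0,0,0,1.5,-2,0,0,0,0,0,1.5,-2.5,0,0,0,0,0,1.5,-2.9,0,0,0,0,0,1.5,-3.2,0,0,0,0,0,1.5,-3.4,0,0,0,0,0,1.5,-3.5,0,0,0,0,0,1.5,-3.5,0,0,0,0,0,1.5]'; python3 -c "
from h import *
print(pose()[0])"
```

```text
time: 6.47
position: [0.5867, 0.1671, 0.2413]
tool_rot: [-0.083, -3.14, 0.0]
force: [-9.8, -0.7, -5.7]
width: 0.174
[0.58674724 0.16711186 0.2413089 ]
```

```bash
python3 -m creep '[-0.15,0,0,0,0,0,1.5,-0.3,0,0,0,0,0,1.5,-0.4,0,0,0,0,0,1.5,-0.4,0,0,0,0,0,1.5]'; python3 -c "
from h import *
print(pose()[0]);p=read_camera('wrist'); save(p,'w3')
p=read_camera('scene'); save(p,'s3')"
```

```text
time: 6.8
position: [0.5882, 0.1672, 0.2411]
tool_rot: [-0.084, -3.131, 0.002]
force: [-18.9, 3.0, 12.6]
width: 0.175
[0.58818551 0.16716005 0.24113234]
```

View pics/w3.png

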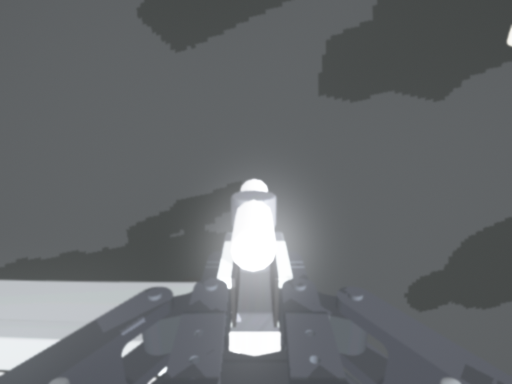

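```bash
python3 -c "
from h import *
p=read_camera('wrist');ps=pose()
print(ps[0],ray2(p,(254,249),.1,ps),proj(p,[.5277,.171,.1],(np.array([.5275,.1707,.2403]),ps[1])))"
```

```text
[0.58818178 0.16713852 0.24117199] [0.56743335 0.16841079 0.1       ] [254.35156472 297.76942572]
```

View pics/s3.png

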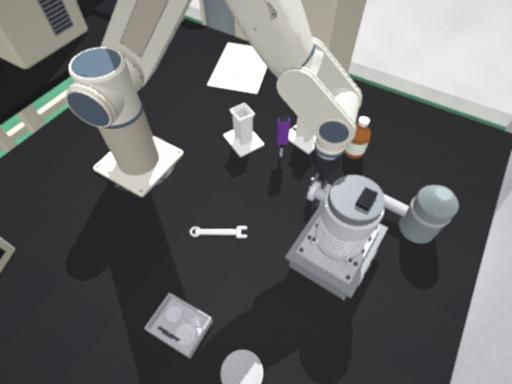

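```bash
python3 -m creep '[0.3,0,0,0,0,0,6,0.3,0,0,0,0,0,6,0.3,0,0,0,0,0,6,0.3,0,0,0,0,0,6,2,0,0,0,0,0,6,4,0,0,0,0,0,6,5.2,0,0,0,0,0,6,5.2,0,0,0,0,0,6,5.2,0,0,0,0,0,0,5.2,0,0,0,0,0,0]'; python3 -c "
from h import *
ps=pose();p=read_camera('wrist'); save(p,'w4');print(ps[0])
"
```

```text
time: 7.78
position: [0.5409, 0.1699, 0.2416]
tool_rot: [0.084, 3.138, 0.001]
force: [-0.2, 0.8, -0.9]
width: 0.43
[0.54087165 0.16985147 0.24164628]
```

View pics/w4.png

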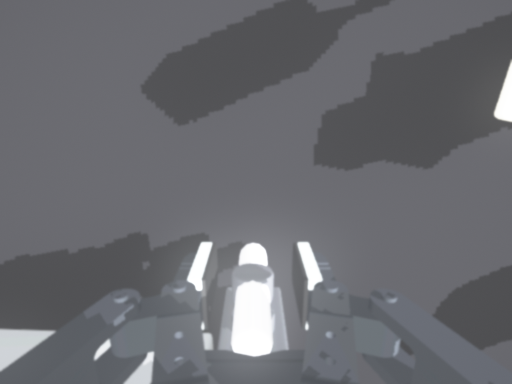

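```bash
python3 -c "
from h import *
ps=pose();p=read_camera('wrist');print(ps[0],ray2(p,(252,331),.1,ps))
"
```

```text
[0.54085683 0.16980509 0.24152859] [0.5598361  0.16842179 0.1       ]
```

```bash
python3 -m creep '[1.8,0,0,0,0,0,4,1.8,0,0,0,0,0,0,1.8,0,0,0,0,0,0,1.8,0,0,0,0,0,0,1.8,0,0,0,0,0,0,1.8,0,0,0,0,0,0,1.8,0,0,0,0,0,0]'; python3 -c "
from h import *
ps=pose();p=read_camera('wrist'); save(p,'w5');print(ps[0])
"
```

```text
time: 8.47
position: [0.5219, 0.1706, 0.2411]
tool_rot: [0.084, 3.14, 0.0]
force: [-0.0, 0.8, -0.1]
width: -0.004
[0.52194784 0.17057766 0.24105954]
```

View pics/w5.png

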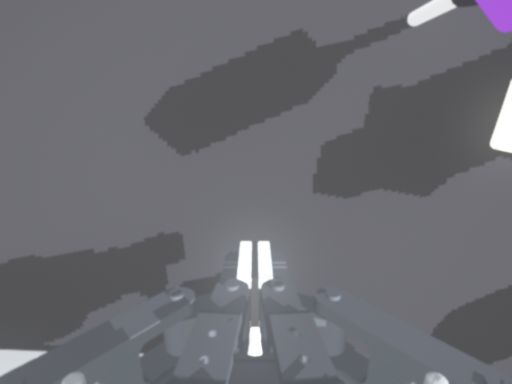

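```bash
python3 -m creep '[-0.7,0,0,0,0,0,0,-1.4,0,0,0,0,0,0,-2.1,0,0,0,0,0,0,-2.7,0,0,0,0,0,0,-3.2,0,0,0,0,0,0,-3.6,0,0,0,0,0,0,-4,0,0,0,0,0,0,-4.3,0,0,0,0,0,0,-4.5,0,0,0,0,0,0,-4.5,0,0,0,0,0,0]'; python3 -m creep '[-0.2,0,0,0,0,0,0,-0.4,0,0,0,0,0,0,-0.6,0,0,0,0,0,0,-0.6,0,0,0,0,0,0]'; python3 -c "
from h import *
ps=pose();print(ps[0])
"
```

```text
time: 9.35
position: [0.5543, 0.1683, 0.2381]
tool_rot: [-0.084, -3.102, 0.009]
force: [-59.2, 10.5, 36.9]
width: -0.003
time: 9.68
position: [0.5563, 0.1684, 0.238]
tool_rot: [-0.084, -3.09, 0.011]
force: [-79.6, 15.0, 54.0]
width: -0.003
[0.5563053  0.16840179 0.23796635]
```

```bash
python3 -m creep '[2.5,0,0,0,0,0,0,2.5,0,0,0,0,0,0,2.5,0,0,0,0,0,0]'; python3 -c "
from h import *
ps=(np.array([.43246,.15805,.50003]),down(np.radians(88.49)+0)); 
p=read_camera('wrist');save(p,'w6')
ps=pose();print(ps[0],env.sense()['force'])
p=read_camera('scene');save(p,'s6');im=cv2.imread('pics/s6.png');cv2.imwrite('pics/s6a.png',cv2.resize(im[140:260,260:400],None,fx=5,fy=5))
"
```

```text
time: 9.93
position: [0.547, 0.1695, 0.2412]
tool_rot: [-0.082, -3.14, 0.0]
force: [-0.4, 1.0, -0.5]
width: -0.001
[0.54779921 0.16945273 0.241245  ] [-6.79658527  1.77334291  2.5842017 ]
```

View pics/w6.png

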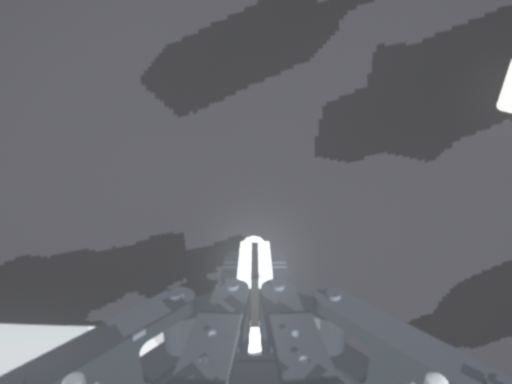

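View pics/s6a.png

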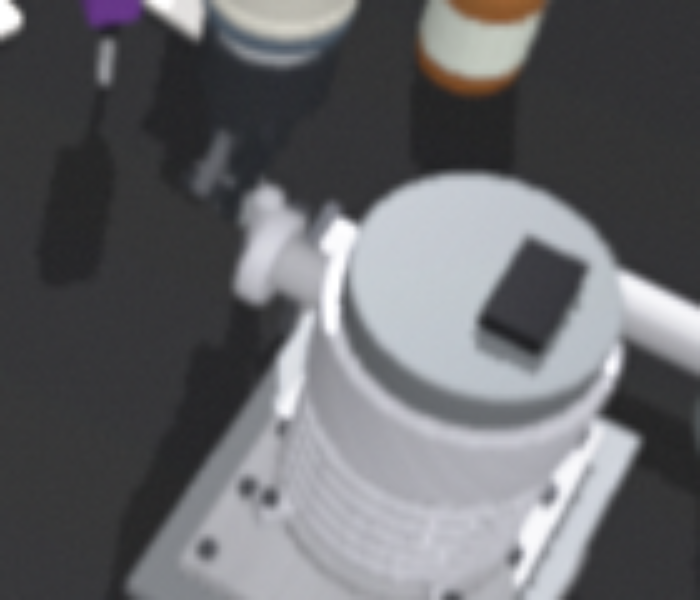

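```bash
python3 -m creep '[3,0,-1,0,0,0,0,6,0,-4,0,0,0,0,8,0,-8,0,0,0,0,8,0,-12,0,0,0,0,8,0,-16,0,0,0,0,8,0,-16,0,0,0,0,8,0,-16,0,0,0,0]'; python3 -c "
from h import *
ps=pose();print(ps[0])
p=read_camera('wrist');save(p,'w7');im=cv2.imread('pics/w7.png');cv2.imwrite('pics/w7a.png',cv2.resize(im[180:330,150:350],None,fx=4,fy=4,interpolation=cv2.INTER_CUBIC))
"
```

```text
time: 10.62
position: [0.4695, 0.1736, 0.4044]
tool_rot: [0.085, 3.133, 0.004]
force: [0.6, 0.6, -0.7]
width: -0.003
[0.46954335 0.17363975 0.40438863]
```

View pics/w7a.png

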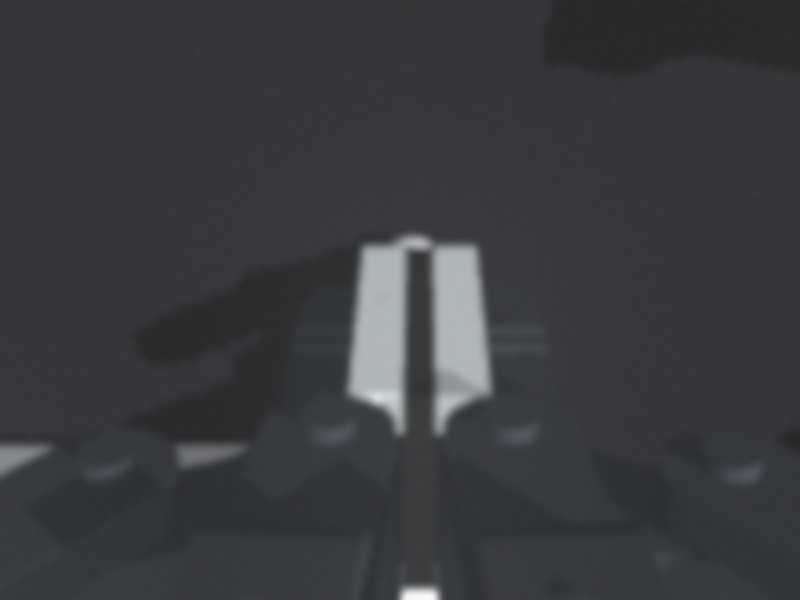

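```bash
python3 -m creep '[3,0,-4,0,0,0,8.5,3,0,-8,0,0,0,8.5,3,0,-8,0,0,0,8.5,3,0,-8,0,0,0,8.5,3,0,-8,0,0,0,8.5,3,0,-8,0,0,0,8.5]'; python3 -c "
from h import *
ps=pose();print(ps[0])
p=read_camera('wrist');print(proj(p,[.5277,.171,.1],ps),proj(p,[.5875,.168,.1],ps));save(p,'w8');im=cv2.imread('pics/w8.png');cv2.imwrite('pics/w8a.png',cv2.resize(im[180:330,150:350],None,fx=4,fy=4,interpolation=cv2.INTER_CUBIC))
"
```

```text
time: 11.17
position: [0.4377, 0.1748, 0.479]
tool_rot: [-0.084, -3.137, 0.002]
force: [-1.3, -0.4, 0.8]
width: 0.85
[0.43767293 0.17482237 0.4789975 ]
[255.05662681 246.85629262] [255.1709717  290.52831084]
```

View pics/w8a.png

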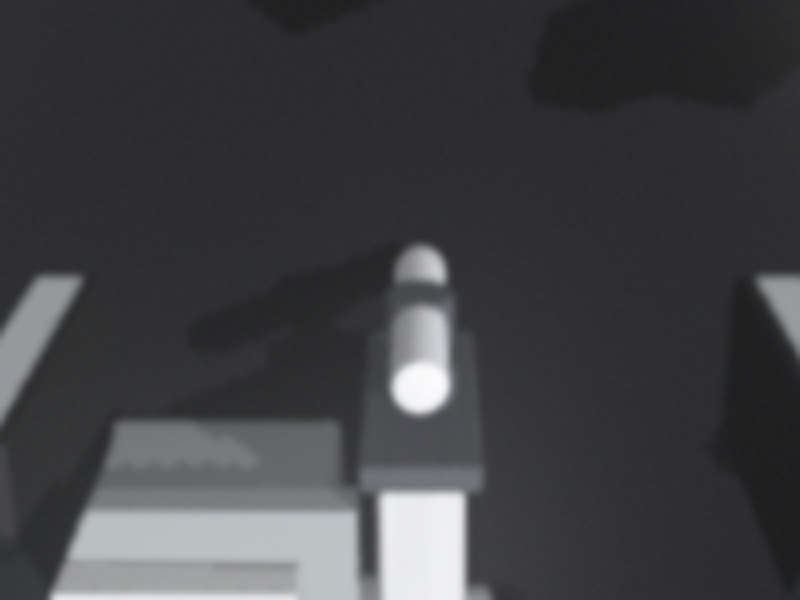

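```bash
python3 -c "
from h import *
ps=pose();print(ps[0])
p=read_camera('wrist');print(ray2(p,(255,276.75),.1,ps),ray2(p,(255,180+468/4),.097,ps),ray2(p,(255,180+490/4),.097,ps))
for r in landmark_of(p,'handle_grip'):print(r['confidence'],towork(p,r['location'],ps))
# bottom of the bar
print(ray2(p,(255,180+268/4),.01,ps),'joint',ray2(p,(150+297/4,180+562/4),.086,ps))
"
```

```text
[0.43763071 0.1748358  0.47896654]
[0.56779215 0.16880374 0.1       ] [0.59864682 0.16718428 0.097     ] [0.60679696 0.1667557  0.097     ]
0.83 [0.5674775  0.16886753 0.08965559]
0.31 [0.43467075 0.38868228 0.02034339]
[0.5696455  0.16880505 0.01      ] joint [0.64057307 0.12346276 0.086     ]
```

```bash
python3 -c "
from h import *
row([.436,.392,.42],down(np.radians(77.4)))
row([.436,.392,.323],down(np.radians(77.4)))
print(pose(),env.sense()['q'])
"
```

```text
row [ 1.31 21.67  5.92] [-0.08 -0.15  9.53] min rows 5.4
row [ 1.28 21.69 15.62] [-0.08 -0.15  9.53] min rows 6.4
(array([0.43763485, 0.17492497, 0.4794102 ]), array([[-0.99856453,  0.05348712, -0.00283065],
       [ 0.05349035,  0.99856778, -0.00107857],
       [ 0.00276891, -0.00122843, -0.99999541]])) [ 3.55007687e-01  1.03923741e-01  1.87950836e+00 -2.98552352e-05
  1.16118961e+00 -1.16226232e+00]
```

```bash
python3 -m creep '[0.3,4,1,0,0,3,8.5,0.6,8,2,0,0,6,8.5,0.9,12,3,0,0,9.5,7,1.2,16,4,0,0,9.5,7,1.3,20,5,0,0,9.5,7,1.3,21.7,5.9,0,0,9.5,7,1.3,21.7,5.9,0,0,9.5,7,1.3,21.7,5.9,0,0,9.5,7]'; python3 -c "
from h import *
p=read_camera('wrist')
ps=pose();row([.436,.392,.323],down(np.radians(77.4)))
p=read_camera('wrist');save(p,'w9')
for X in [.018,.018]:print(proj(p,[.436,.392,.193],ps))
c,s=np.cos(np.radians(-12.6)),np.sin(np.radians(-12.6))
for dx,dy in [(18,15),(18,-15),(-18,-15),(-18,15)]:
  print(proj(p,[.436+(c*dx-s*dy)/1e3,.392+(s*dx+c*dy)/1e3,.193],ps))
"
```

```text
time: 11.98
position: [0.4358, 0.3929, 0.4202]
tool_rot: [-0.34, -3.121, 0.004]
force: [0.2, -0.3, 0.9]
width: 0.819
row [-0.02  0.01  9.79] [-0.13 -0.07  0.08] min rows 2.3
[254.08212803 219.29385968]
[254.08212803 219.29385968]
[276.20152187 244.33173166]
[231.8783861  244.22215206]
[230.83665048 192.95559326]
[277.42419492 193.06274425]
```

View pics/w9.png

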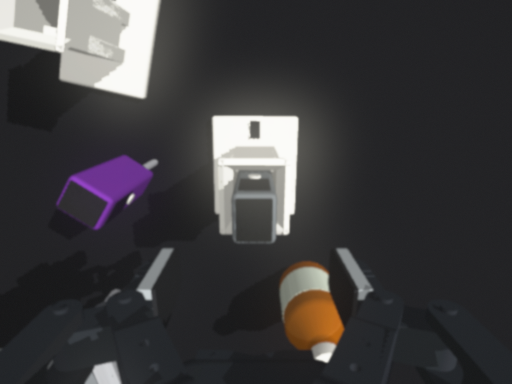

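```bash
python3 -m creep '[0,0,3.5,0,0,0,6.5,0,0,6.5,0,0,0,6.5,0,0,9,0,0,0,6.5,0,0,9.8,0,0,0,6.5,0,0,9.8,0,0,0,2,0,0,9.8,0,0,0,2,0,0,9.8,0,0,0,2,0,0,9.8,0,0,0,2,0,0,9.8,0,0,0,2,0,0,9.8,0,0,0,2]' 50; python3 -c "
from h import *
print(pose())"
```

```text
time: 12.92
position: [0.4368, 0.3927, 0.326]
tool_rot: [0.343, 3.12, 0.003]
force: [0.1, -1.9, 6.6]
width: 0.342
(array([0.43678772, 0.39269885, 0.32595599]), array([[-0.97613388,  0.21715207,  0.00276309],
       [ 0.21715718,  0.97613516,  0.00170309],
       [-0.00232732,  0.00226247, -0.99999473]]))
```

```bash
python3 -m creep '[0,0,0,0,0,0,2,0,0,-1,0,0,0,2,0,0,-3,0,0,0,2,0,0,-6,0,0,0,2,0,0,-9,0,0,0,2,0,0,-12,0,0,0,2,0,0,-15,0,0,0,2,0,0,-16,0,0,0,2,0,0,-16,0,0,0,2]'; python3 -c "
from h import *
print(pose()[0],env.sense()['q'].round(2))
for c in ['wrist','scene']:
  p=read_camera(c);save(p,c+'10')
ps=pose();p=read_camera('wrist')
print([(r['confidence'],(ps[1].T@(towork(p,r['location'],ps)-ps[0])).round(4)) for r in landmark_of(p,'nose')])
im=cv2.imread('pics/scene10.png');cv2.imwrite('pics/scene10a.png',cv2.resize(im[40:240,200:400],None,fx=3,fy=3))
"
```

```text
time: 13.67
position: [0.4363, 0.3928, 0.4876]
tool_rot: [0.343, 3.119, 0.008]
force: [0.3, 1.2, -2.3]
width: 0.342
[0.4363281  0.39282306 0.48761876] [ 0.71  0.28  1.64  0.    1.22 -0.64]
[(0.87, array([ 0.0013, -0.0034,  0.3049])), (0.69, array([ 0.0043, -0.1288,  0.4838]))]
```

View pics/wrist10.png

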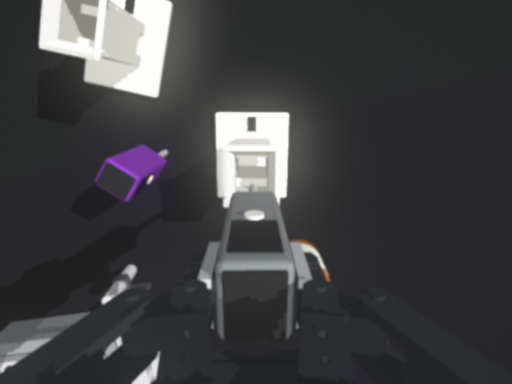

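View pics/scene10a.png

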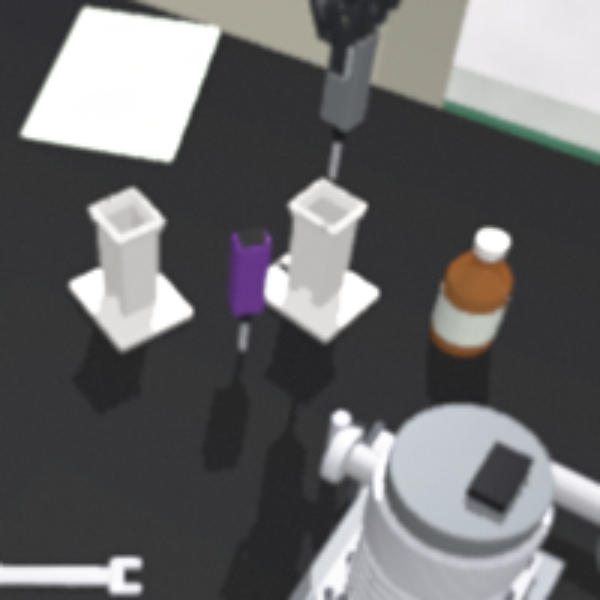

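```bash
cat >> h.py <<'E'
CY=np.radians(-3.0); U=np.array([np.cos(CY),np.sin(CY),0]); V=np.array([-np.sin(CY),np.cos(CY),0]); JM=np.array([.6353,.029,.086])
NT=np.array([0.0005,-0.001,.307])
def sweepR(lean=35):
    a=np.radians(lean); d=np.sin(a)*U-np.cos(a)*np.array([0,0,1.]); return np.column_stack([np.cross(V,d),V,d])
def tcp_for(s,u,z,lean=35):
    Rt=sweepR(lean); N=JM+s*V+u*U+[0,0,z]; return N-Rt@NT,Rt
def nose():
    p,r=pose(); N=p+r@NT-JM; return np.array([N@U,N@V,N[2]])*1e3
E
python3 -c "
from h import *
ps=pose();p=read_camera('wrist');print('nose px',[proj(p,ps[0]+ps[1]@np.array([0,0,z]),ps) for z in (.300,.307)])
row(*tcp_for(.094,-.05,.10))
row(*tcp_for(.094,-.018,.025))
"
```

```text
nose px [array([253.61810384, 190.33333458]), array([253.63133085, 188.29822966])]
row [ -3.55 -25.47   4.47] [ -3.08 -35.07  -9.2 ] min rows 6.3
row [ -6.72 -24.92  11.96] [ -3.08 -35.07  -9.2 ] min rows 6.8
```

```bash
python3 -m creep '[0,-2,-2,0,0,0,2,-0.5,-5.5,-2,-0.5,-6,-1.5,2,-1,-9,-1,-1,-12,-3,2,-1.5,-12.5,0,-1.5,-18,-4.5,2,-2,-16,1,-2,-24,-6,2,-2.5,-19.5,2,-2.5,-30,-8,2,-3,-23,3.5,-3.1,-35.1,-9.2,2,-3.5,-25.5,4.5,-3.1,-35.1,-9.2,2,-3.5,-25.5,4.5,-3.1,-35.1,-9.2,2,-3.5,-25.5,4.5,-3.1,-35.1,-9.2,2]'; python3 -c "
from h import *
print(pose()[0],nose(),env.sense()['q'].round(2))
row(*tcp_for(.094,-.015,.015))
ps=pose()
p=read_camera('wrist');save(p,'w11')
for q in ['joint_valve_end','joint_mid','joint_far_end','chamber','nose','port_end']: print(q,[(r['confidence'],towork(p,r['location'],ps).round(4)) for r in landmark_of(p,q)])
"
```

```text
time: 14.75
position: [0.4142, 0.1345, 0.4373]
tool_rot: [0.071, 2.53, -0.02]
force: [0.3, 0.5, -1.3]
width: 0.342
[0.41418503 0.13452121 0.43725533] [-50.80524947  92.71341795  99.38523081] [ 0.35  0.01  2.15 -0.53  0.47 -0.75]
row [1.92 0.12 8.97] [-0.02 -0.03 -0.19] min rows 2.2
joint_valve_end [(0.87, array([0.637 , 0.1252, 0.0855])), (0.3, array([0.5891, 0.1198, 0.1885]))]
joint_mid [(0.64, array([0.6336, 0.0256, 0.0838]))]
joint_far_end [(0.75, array([ 0.6278, -0.0693,  0.0862])), (0.72, array([0.5844, 0.125 , 0.1828]))]
chamber [(0.66, array([0.7108, 0.0264, 0.0043])), (0.5, array([ 0.6303, -0.0719,  0.0851]))]
nose [(0.92, array([0.5926, 0.1212, 0.1868]))]
port_end [(0.69, array([0.6084, 0.0253, 0.2459]))]
```

View pics/w11.png

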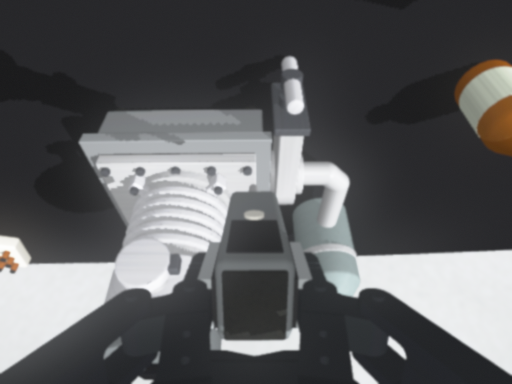

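```bash
python3 -c "
from h import *
ps=pose();p=read_camera('wrist');save(p,'w12')
im=cv2.imread('pics/w12.png')
ps=pose()
x0,y0=80,100
a=cv2.resize(im[y0:y0+120,x0:x0+200],None,fx=4,fy=4,interpolation=cv2.INTER_CUBIC)
for s in (.096,0,-.096):
  q=proj(p,JM-[0,0,.001]+s*V,ps);print(q); 
  cv2.circle(a,(int((q[0]-x0)*4+1.5),int((q[1]-y0)*4+1.5)),4,(0,0,255),1)
cv2.imwrite('pics/w12a.png',a)
"
```

```text
[252.65954447 148.47954143]
[173.82846362 148.75905766]
[ 96.44471555 149.37109825]
```

View pics/w12a.png

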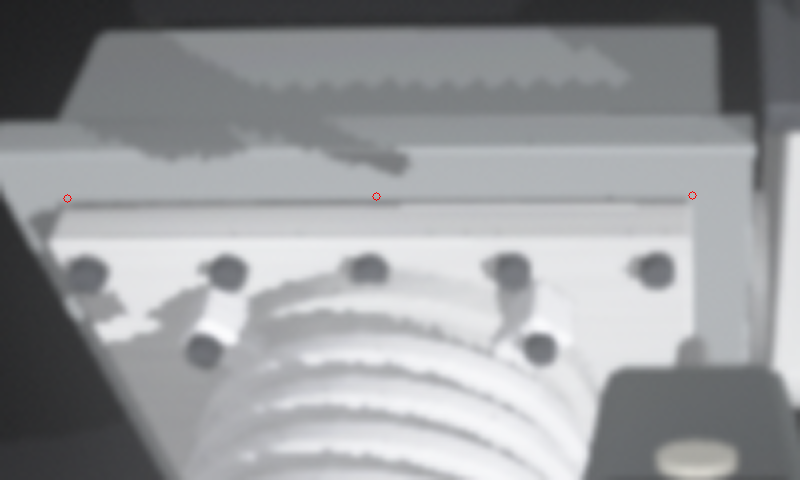

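```bash
sed -i 's/JM=np.array(\[.6353/JM=np.array([.6368/' h.py; python3 -c "
from h import *
row(*tcp_for(.094,-.012,.012))
"
```

```text
row [ 1.93 -0.12  9.58] [ 0.19  0.21 -0.04] min rows 2.3
```

```bash
python3 -m creep '[0.5,-0.1,3,0,0,0,2,1,-0.1,5.5,0,0,0,2,1.5,-0.1,7.5,0,0,0,2,1.8,-0.1,9,0,0,0,2,1.9,-0.1,9.6,0,0,0,2,1.9,-0.1,9.6,0,0,0,2,1.9,-0.1,9.6,0,0,0,2]'; python3 -c "
from h import *
p=read_camera('wrist');p=read_camera('wrist');ps=pose();p=read_camera('wrist');save(p,'w13');print(nose(),env.sense()['force'])
im=cv2.imread('pics/w13.png')
x0,y0=60,100
a=cv2.resize(im[y0:y0+130,x0:x0+200],None,fx=4,fy=4,interpolation=cv2.INTER_CUBIC)
for s in (.096,0,-.096):
  q=proj(p,JM-[0,0,.001]+s*V,ps);print(q); 
  cv2.circle(a,(int((q[0]-x0)*4+1.5),int((q[1]-y0)*4+1.5)),4,(0,0,255),1)
cv2.imwrite('pics/w13a.png',a)
t=read_camera('top');save(t,'t13');s=read_camera('scene');save(s,'s13')
"
```

```text
time: 15.73
position: [0.4548, 0.1334, 0.3494]
tool_rot: [0.066, 2.527, -0.017]
force: [0.2, -0.3, -1.4]
width: 0.346
[-10.43591384  94.67275828  13.49024073] [ 0.65519726 -0.24474785 -1.41726867]
[253.92606676 182.8021342 ]
[153.02265348 183.14760142]
[ 55.20166581 183.6628177 ]
```

View pics/w13a.png

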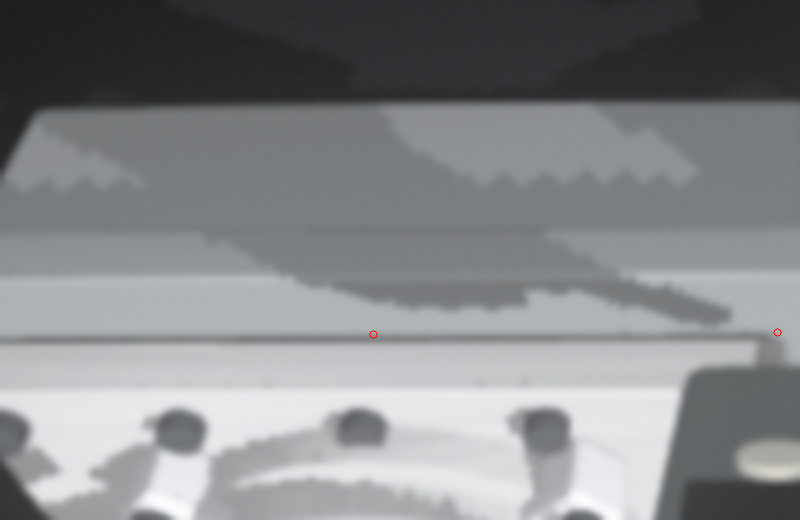

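View pics/w13.png

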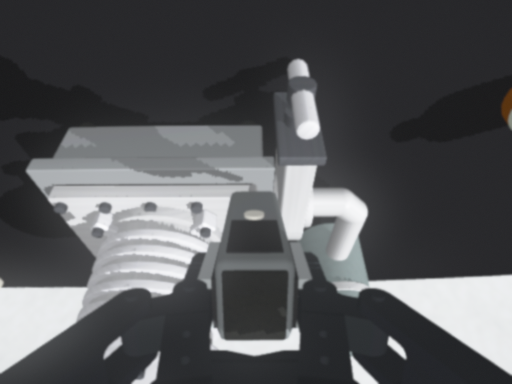

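View pics/s13.png

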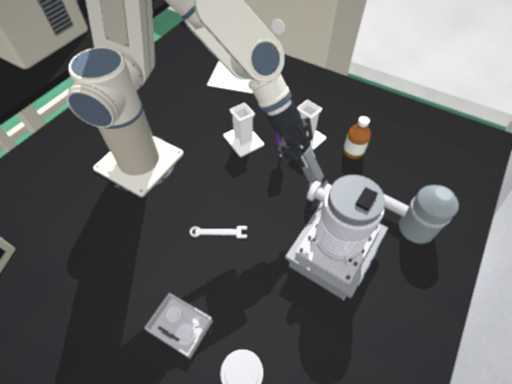

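```bash
python3 -c "
from h import *
p=read_camera('wrist');ps=pose();print(nose())
im=p['color'][:,:,::-1];x0,y0=225,165
a=cv2.resize(im[y0:y0+40,x0:x0+60],None,fx=12,fy=12,interpolation=cv2.INTER_CUBIC)
C=ps[0]+ps[1]@(NT-[0,0,.004]); c=towork(p,[0,0,0],ps); d=(C-c)/np.linalg.norm(C-c)
e1=np.cross(d,[0,0,1.]);e1/=np.linalg.norm(e1);e2=np.cross(d,e1)
for t in np.linspace(0,2*np.pi,24):
  q=proj(p,C+.004*(np.cos(t)*e1+np.sin(t)*e2),ps);cv2.circle(a,(int((q[0]-x0)*12+5.5),int((q[1]-y0)*12+5.5)),2,(0,0,255),-1)
q=proj(p,ps[0]+ps[1]@NT,ps);print(q);cv2.circle(a,(int((q[0]-x0)*12+5.5),int((q[1]-y0)*12+5.5)),4,(255,0,0),1)
cv2.imwrite('pics/w14a.png',a)
"
```

```text
[-10.53126581  94.50300822  13.38868792]
[252.5429167  187.13677815]
```

View pics/w14a.png

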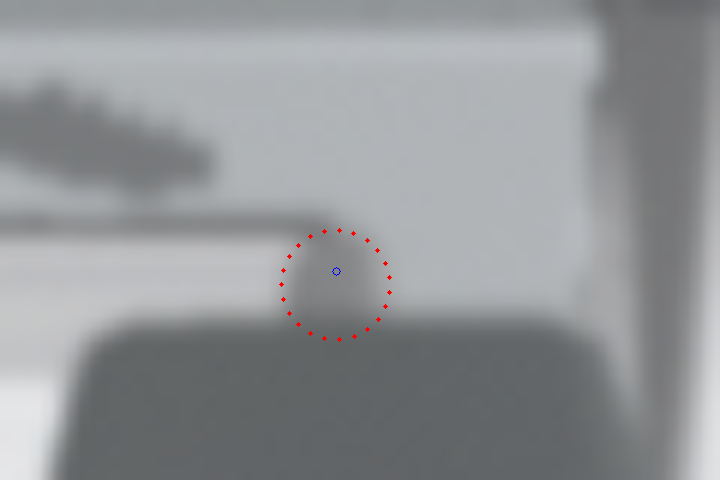

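```bash
sed -i 's/JM=np.array(\[.6368/JM=np.array([.6372/; s/-0.001,.307/-0.001,.3075/' h.py; python3 -c "
from h import *
print(nose());row(*tcp_for(.093,-.005,.0035))
"
```

```text
[-10.64199654  94.48358715  12.98047493]
row [-0.06 -0.06  1.1 ] [ 0.17  0.27 -0.1 ] min rows 0.3
```

```bash
python3 -m creep '[-0.05,-0.05,0.4,0.2,0.3,-0.1,2,-0.05,-0.05,0.8,0.2,0.3,-0.1,2,-0.05,-0.05,1.1,0.2,0.3,-0.1,2,-0.05,-0.05,1.1,0.2,0.3,-0.1,2,-0.05,-0.05,1.1,0.2,0.3,-0.1,2]'; cat > n.py <<'E'
from h import *
p=pose(); print('nose',nose().round(1),'q',env.sense()['q'].round(2),'f',np.round(env.sense()['force'],1)); row(*tcp_for(nose()[1]/1e3-.0167,-.005,.0035))
E
python3 n.py; python3 -c "
from h import *
p=read_camera('wrist');save(p,'w15');im=cv2.imread('pics/w15.png');cv2.imwrite('pics/w15a.png',cv2.resize(im[140:220,180:290],None,fx=7,fy=7,interpolation=cv2.INTER_CUBIC))"
```

```text
time: 16.45
position: [0.4614, 0.1322, 0.3405]
tool_rot: [0.067, 2.532, -0.023]
force: [-0.9, 0.5, -1.7]
width: 0.346
nose [-5.6 92.5  1.9] q [ 0.31  0.26  2.15 -0.92  0.26 -0.37] f [-0.9  0.5 -1.7]
row [-0.06 -1.71 -0.09] [-0.07 -0.14  0.01] min rows 0.4
```

View pics/w15a.png

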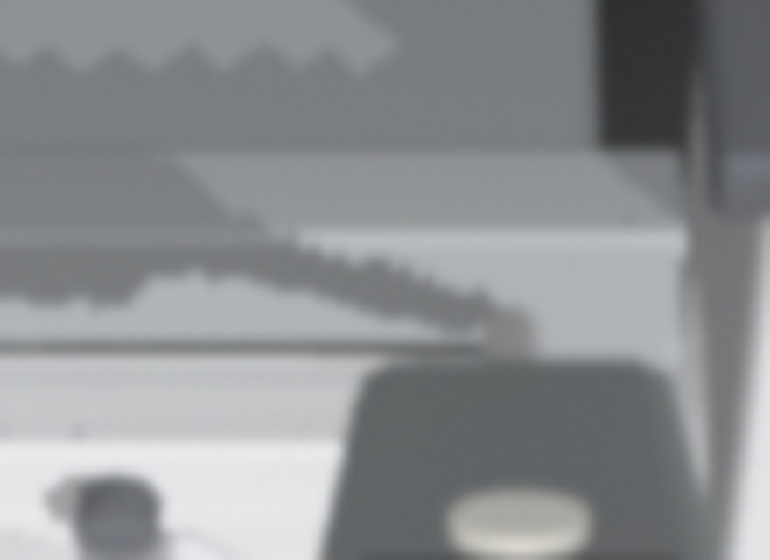

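```bash
sed -i 's/lean=35/lean=28/g' h.py; python3 -c "
from h import *
print(nose());row(*tcp_for(.092,-.0055,.004)); row(*tcp_for(.092,-.006,.007,31.5))
"
```

```text
[-5.59843093 92.56222455  2.09501775]
row [-3.79 -0.09  0.08] [-0.07  6.87  0.  ] min rows 1.0
row [-2.05 -0.09 -0.37] [-0.07  3.37  0.01] min rows 0.5
```

```bash
python3 -m creep '[-0.1,0,-0.4,0,0,0,2,-1.1,0,-0.4,0,1.7,0,2,-2.05,-0.1,-0.37,0,3.4,0,2,-3,-0.1,-0.2,0,5.2,0,2,-3.8,-0.1,0.05,0,6.9,0,2,-3.8,-0.1,0.05,0,6.9,0,2]'; python3 n.py
```

```text
time: 17.0
position: [0.4942, 0.1298, 0.3633]
tool_rot: [0.071, 2.651, -0.017]
force: [0.7, -0.1, -1.6]
width: 0.342
nose [-3.7 92.1  5.8] q [ 0.27  0.26  2.04 -0.39  0.4  -0.92] f [ 0.7 -0.1 -1.6]
row [ 0.17 -1.68  0.14] [-0.01  0.08 -0.06] min rows 0.4
```

```bash
python3 -m creep '[0.03,-0.17,0.03,0,0,0,2,0.06,-0.34,0.06,0,0,0,2,0.09,-0.5,0.09,0,0,0,2,0.12,-0.67,0.12,0,0,0,2,0.14,-0.84,0.14,0,0,0,2,0.14,-1,0.14,0,0,0,2,0.14,-1.17,0.14,0,0,0,2,0.14,-1.34,0.14,0,0,0,2,0.14,-1.5,0.14,0,0,0,2,0.14,-1.67,0.14,0,0,0,2]'; python3 n.py; python3 -c "
from h import *
p=read_camera('wrist');ps=pose();save(p,'w16');im=cv2.imread('pics/w16.png');print(proj(p,ps[0]+ps[1]@NT,ps),proj(p,JM-[0,0,.001]+.05*V,ps),proj(p,JM-[0,0,.001]-.05*V,ps));cv2.imwrite('pics/w16a.png',cv2.resize(im[140:240,160:290],None,fx=6,fy=6,interpolation=cv2.INTER_CUBIC))"
```

```text
time: 17.83
position: [0.4912, 0.1129, 0.3604]
tool_rot: [0.07, 2.652, -0.019]
force: [0.7, 0.3, -1.5]
width: 0.349
nose [-6.2 74.8  2.7] q [ 0.24  0.25  2.06 -0.37  0.38 -0.97] f [ 0.7  0.3 -1.5]
row [-0.15 -1.7  -0.01] [-0.06  0.   -0.  ] min rows 0.4
[252.54275005 187.06084305] [225.83250698 189.48056206] [118.22005859 189.56589613]
```

View pics/w16a.png

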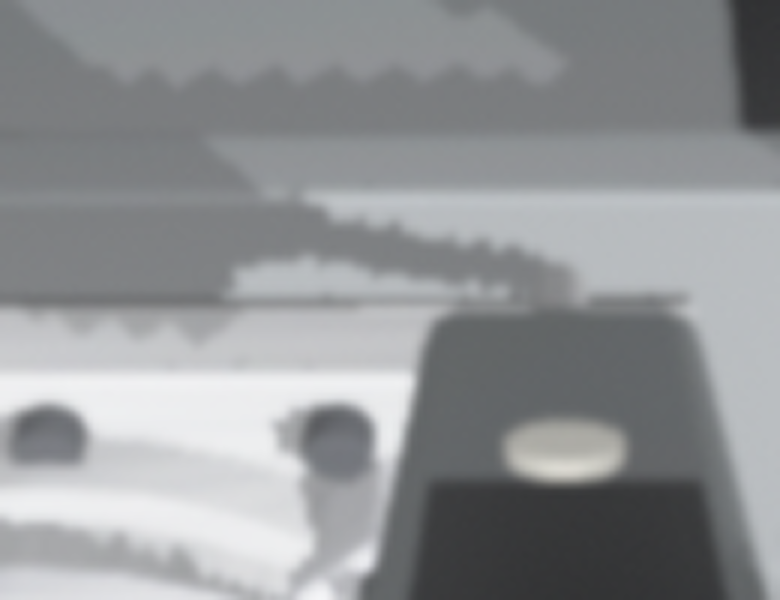

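```bash
python3 -m creep '[-0.02,-0.17,0,0,0,0,2,-0.04,-0.34,0,0,0,0,2,-0.06,-0.5,0,0,0,0,2,-0.08,-0.67,0,0,0,0,2,-0.1,-0.84,0,0,0,0,2,-0.1,-1,0,0,0,0,2,-0.1,-1.17,0,0,0,0,2,-0.1,-1.34,0,0,0,0,2,-0.1,-1.5,0,0,0,0,2,-0.1,-1.67,0,0,0,0,2]'; python3 n.py
```

```text
time: 18.72
position: [0.4912, 0.0962, 0.3609]
tool_rot: [0.07, 2.652, -0.019]
force: [0.1, 0.2, -2.2]
width: 0.346
nose [-5.4 58.1  3.1] q [ 0.2   0.25  2.07 -0.33  0.37 -1.04] f [ 0.1  0.2 -2.2]
row [-0.05 -1.7  -0.01] [-0.06 -0.    0.  ] min rows 0.4
```

```bash
python3 -m creep '[-0.02,-0.17,0,0,0,0,2,-0.04,-0.34,0,0,0,0,2,-0.05,-0.5,0,0,0,0,2,-0.05,-0.67,0,0,0,0,2,-0.05,-0.84,0,0,0,0,2,-0.05,-1,0,0,0,0,2,-0.05,-1.17,0,0,0,0,2,-0.05,-1.34,0,0,0,0,2,-0.05,-1.5,0,0,0,0,2,-0.05,-1.67,0,0,0,0,2]'; python3 n.py
```

```text
time: 19.55
position: [0.4908, 0.0794, 0.3611]
tool_rot: [0.07, 2.652, -0.019]
force: [-0.0, 1.0, -1.6]
width: 0.343
nose [-5.  41.4  3.3] q [ 0.16  0.24  2.07 -0.29  0.36 -1.11] f [-0.   1.  -1.6]
row [-0.   -1.7  -0.01] [-0.06 -0.01 -0.  ] min rows 0.4
```

```bash
python3 -m creep '[-0.02,-0.17,0,0,0,0,2,-0.04,-0.34,0,0,0,0,2,-0.05,-0.5,0,0,0,0,2,-0.05,-0.67,0,0,0,0,2,-0.05,-0.84,0,0,0,0,2,-0.05,-1,0,0,0,0,2,-0.05,-1.17,0,0,0,0,2,-0.05,-1.34,0,0,0,0,2,-0.05,-1.5,0,0,0,0,2,-0.05,-1.67,0,0,0,0,2]'; python3 n.py; python3 -c "
from h import *
p=read_camera('wrist');ps=pose();save(p,'w17');im=cv2.imread('pics/w17.png');print(proj(p,ps[0]+ps[1]@NT,ps),proj(p,JM-[0,0,.001]-.02*V,ps),proj(p,JM-[0,0,.001]-.07*V,ps))"
```

```text
time: 20.38
position: [0.4903, 0.0627, 0.3613]
tool_rot: [0.07, 2.652, -0.019]
force: [0.9, 0.2, -1.8]
width: 0.347
nose [-4.6 24.7  3.6] q [ 0.12  0.24  2.08 -0.24  0.35 -1.18] f [ 0.9  0.2 -1.8]
row [ 0.05 -1.7  -0.01] [-0.06 -0.01  0.  ] min rows 0.4
[252.54277788 187.06087518] [204.07446386 187.36524385] [150.03071869 187.41517374]
```

View pics/w17.png

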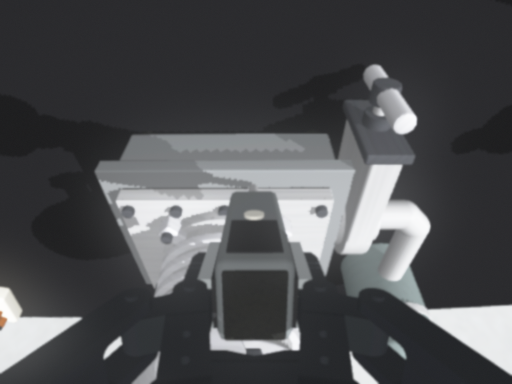

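```bash
python3 -m creep '[0.01,-0.17,0,0,0,0,2,0.02,-0.34,0,0,0,0,2,0.03,-0.5,0,0,0,0,2,0.03,-0.67,0,0,0,0,2,0.03,-0.84,0,0,0,0,2,0.03,-1,0,0,0,0,2,0.03,-1.17,0,0,0,0,2,0.03,-1.34,0,0,0,0,2,0.03,-1.5,0,0,0,0,2,0.03,-1.67,0,0,0,0,2]'; python3 n.py
```

```text
time: 21.27
position: [0.4892, 0.0461, 0.3612]
tool_rot: [0.07, 2.652, -0.019]
force: [0.4, -0.2, -2.1]
width: 0.346
nose [-4.8  8.   3.5] q [ 0.09  0.23  2.09 -0.2   0.34 -1.26] f [ 0.4 -0.2 -2.1]
row [ 0.02 -1.7  -0.01] [-0.06 -0.    0.  ] min rows 0.4
```

```bash
python3 -m creep '[0,-0.17,0,0,0,0,2,0,-0.34,0,0,0,0,2,0,-0.5,0,0,0,0,2,0,-0.67,0,0,0,0,2,0,-0.84,0,0,0,0,2,0,-1,0,0,0,0,2,0,-1.17,0,0,0,0,2,0,-1.34,0,0,0,0,2,0,-1.5,0,0,0,0,2,0,-1.67,0,0,0,0,2]'; python3 n.py
```

```text
time: 22.1
position: [0.4883, 0.0294, 0.3612]
tool_rot: [0.07, 2.652, -0.019]
force: [-0.2, 0.1, -2.4]
width: 0.345
nose [-4.8 -8.7  3.5] q [ 0.05  0.23  2.09 -0.15  0.34 -1.34] f [-0.2  0.1 -2.4]
row [ 0.02 -1.7  -0.01] [-0.06 -0.   -0.  ] min rows 0.4
```

```bash
python3 -m creep '[0,-0.17,0,0,0,0,2,0,-0.34,0,0,0,0,2,0,-0.5,0,0,0,0,2,0,-0.67,0,0,0,0,2,0,-0.84,0,0,0,0,2,0,-1,0,0,0,0,2,0,-1.17,0,0,0,0,2,0,-1.34,0,0,0,0,2,0,-1.5,0,0,0,0,2,0,-1.67,0,0,0,0,2]'; python3 n.py; python3 -c "
from h import *
p=read_camera('wrist');ps=pose();save(p,'w18');im=cv2.imread('pics/w18.png');print(proj(p,ps[0]+ps[1]@NT,ps),proj(p,JM-[0,0,.001]-.05*V,ps),proj(p,JM-[0,0,.001]-.09*V,ps));cv2.imwrite('pics/w18a.png',cv2.resize(im[140:240,160:290],None,fx=6,fy=6,interpolation=cv2.INTER_CUBIC))"
```

```text
time: 22.93
position: [0.4874, 0.0127, 0.3613]
tool_rot: [0.07, 2.652, -0.019]
force: [-0.6, 0.6, -1.8]
width: 0.345
nose [ -4.8 -25.4   3.5] q [ 0.01  0.23  2.1  -0.09  0.33 -1.43] f [-0.6  0.6 -1.8]
row [ 0.02 -1.7  -0.01] [-0.06 -0.   -0.  ] min rows 0.4
[252.54277659 187.06087447] [225.96222984 187.65864676] [182.49804141 187.68346662]
```

View pics/w18a.png

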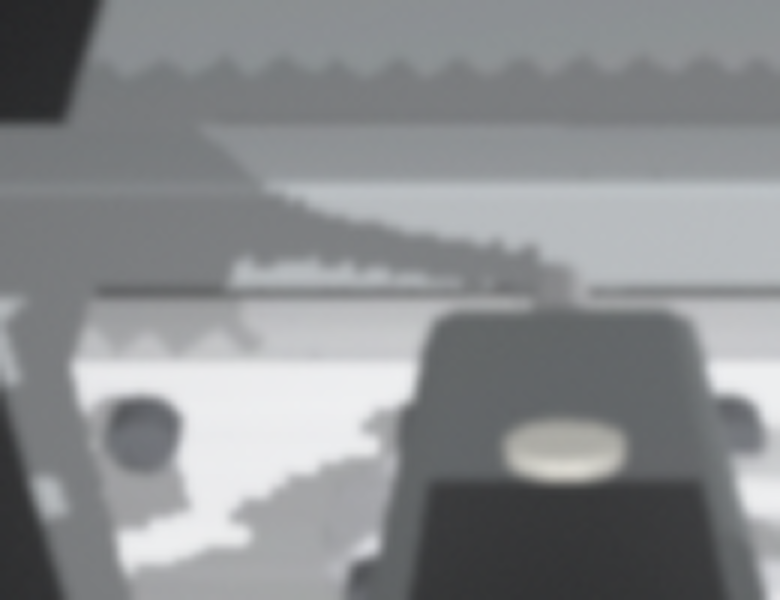

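```bash
python3 -m creep '[-0.01,-0.17,0,0,0,0,2,-0.02,-0.34,0,0,0,0,2,-0.03,-0.5,0,0,0,0,2,-0.03,-0.67,0,0,0,0,2,-0.03,-0.84,0,0,0,0,2,-0.03,-1,0,0,0,0,2,-0.03,-1.17,0,0,0,0,2,-0.03,-1.34,0,0,0,0,2,-0.03,-1.5,0,0,0,0,2,-0.03,-1.67,0,0,0,0,2]'; python3 n.py
```

```text
time: 23.82
position: [0.4868, -0.004, 0.3614]
tool_rot: [0.07, 2.652, -0.019]
force: [-0.0, 0.0, -2.2]
width: 0.342
nose [ -4.5 -42.1   3.7] q [-0.03  0.22  2.1  -0.04  0.33 -1.52] f [-0.   0.  -2.2]
row [ 0.05 -1.7  -0.  ] [-0.06 -0.   -0.  ] min rows 0.4
```

```bash
python3 -m creep '[0,-0.17,0,0,0,0,2,0,-0.34,0,0,0,0,2,0,-0.5,0,0,0,0,2,0,-0.67,0,0,0,0,2,0,-0.84,0,0,0,0,2,0,-1,0,0,0,0,2,0,-1.17,0,0,0,0,2,0,-1.34,0,0,0,0,2,0,-1.5,0,0,0,0,2,0,-1.67,0,0,0,0,2]'; python3 n.py
```

```text
time: 24.65
position: [0.4859, -0.0206, 0.3614]
tool_rot: [0.07, 2.652, -0.019]
force: [-0.2, 0.4, -3.4]
width: 0.342
nose [ -4.6 -58.8   3.7] q [-0.07  0.22  2.1   0.02  0.33 -1.6 ] f [-0.2  0.4 -3.4]
row [ 0.05 -1.7  -0.  ] [-0.06 -0.   -0.01] min rows 0.4
```

```bash
python3 -m creep '[0,-0.17,0,0,0,0,2,0,-0.34,0,0,0,0,2,0,-0.5,0,0,0,0,2,0,-0.67,0,0,0,0,2,0,-0.84,0,0,0,0,2,0,-1,0,0,0,0,2,0,-1.17,0,0,0,0,2,0,-1.34,0,0,0,0,2,0,-1.5,0,0,0,0,2,0,-1.67,0,0,0,0,2]'; python3 n.py
```

```text
time: 25.48
position: [0.485, -0.0373, 0.3614]
tool_rot: [0.07, 2.652, -0.019]
force: [0.4, 0.3, -2.2]
width: 0.343
nose [ -4.6 -75.5   3.7] q [-0.11  0.22  2.1   0.08  0.33 -1.69] f [ 0.4  0.3 -2.2]
row [ 0.04 -1.7  -0.  ] [-0.06 -0.01 -0.  ] min rows 0.4
```

```bash
python3 -m creep '[0,-0.17,0,0,0,0,2,0,-0.34,0,0,0,0,2,0,-0.5,0,0,0,0,2,0,-0.67,0,0,0,0,2,0,-0.84,0,0,0,0,2,0,-1,0,0,0,0,2,0,-1.17,0,0,0,0,2,0,-1.34,0,0,0,0,2,0,-1.5,0,0,0,0,2,0,-1.67,0,0,0,0,2]'; python3 n.py; python3 -c "
from h import *
p=read_camera('wrist');ps=pose();save(p,'w19');im=cv2.imread('pics/w19.png');cv2.imwrite('pics/w19a.png',cv2.resize(im[140:240,160:290],None,fx=6,fy=6,interpolation=cv2.INTER_CUBIC))"
```

```text
time: 26.32
position: [0.4842, -0.054, 0.3615]
tool_rot: [0.07, 2.652, -0.019]
force: [0.4, -0.6, -2.4]
width: 0.344
nose [ -4.6 -92.2   3.7] q [-0.15  0.22  2.1   0.13  0.34 -1.78] f [ 0.4 -0.6 -2.4]
row [ 0.05 -1.7  -0.  ] [-0.06 -0.    0.  ] min rows 0.4
```

View pics/w19a.png

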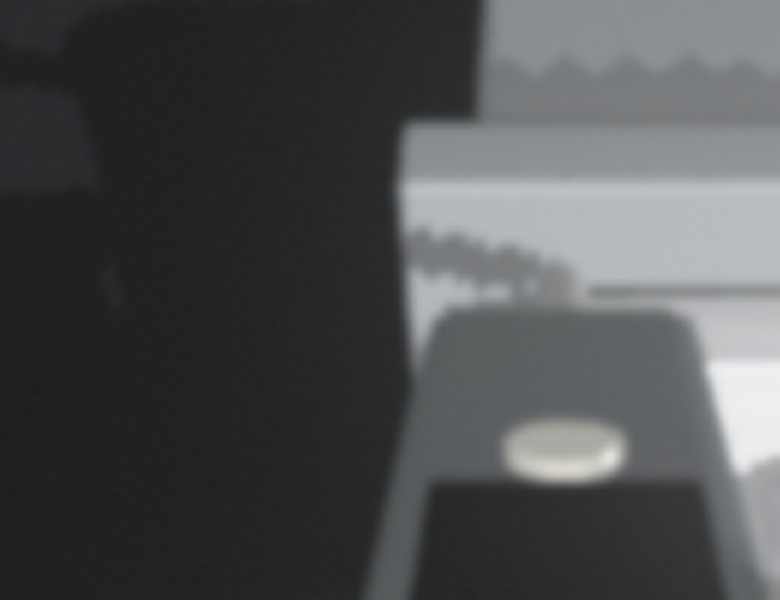

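```bash
python3 -m creep '[0,-0.17,0,0,0,0,2,0,-0.34,0,0,0,0,2,0,-0.4,0,0,0,0,2,0,-0.4,0,0,0,0,2,0,-0.4,-0.6,0,0,0,2,0,-0.4,-2,0,0,0,2,0,-0.4,-5,0,0,0,2,0,-0.4,-8.5,0,0,0,2,0,-0.4,-12,0,0,0,2,0,-0.4,-12,0,0,0,2]'; python3 n.py; python3 -c "
from h import *
G=R.from_rotvec([.343,3.12,.003]).as_matrix()
row([.43,.10,.55],G);row([.4368,.3927,.53],G);print(pose()[0])"
```

```text
time: 27.2
position: [0.4267, -0.0547, 0.4732]
tool_rot: [0.069, 2.643, -0.021]
force: [1.4, -0.4, -1.9]
width: 0.343
nose [-59.4 -96.2 116.7] q [-0.17 -0.05  2.09  0.1   0.61 -1.75] f [ 1.4 -0.4 -1.9]
row [ 0.34 -1.71 12.56] [-0.12  0.52  0.03] min rows 3.0
row [-3.26 15.45 -7.01] [ 2.14 28.31  9.38] min rows 4.2
row [-1.57 44.72 -5.72] [ 2.14 28.31  9.38] min rows 10.8
[ 0.42669348 -0.05467975  0.47316077]
```

```bash
python3 -m creep '[-0.8,3.5,-1.8,0.4,5.7,1.9,2,-1.6,7,-3.5,0.9,11.3,3.8,2,-2.4,11,-5.3,1.3,17,5.6,2,-3.2,15,-7,1.7,22.6,7.5,2,-3,19,-7,2.1,28.3,9.4,2,-2.8,23,-6.8,2.1,28.3,9.4,2,-2.5,27,-6.6,2.1,28.3,9.4,2,-2.2,31,-6.3,2.1,28.3,9.4,2,-2,35,-6.1,2.1,28.3,9.4,2,-1.8,39,-5.9,2.1,28.3,9.4,2]'; python3 -c "
from h import *
G=R.from_rotvec([.343,3.12,.003]).as_matrix()
row([.4368,.3927,.50],G);print(pose()[0],env.sense()['q'].round(2))"
```

```text
time: 28.03
position: [0.436, 0.3375, 0.5273]
tool_rot: [-0.342, -3.117, -0.005]
force: [-0.2, -0.3, -1.7]
width: 0.347
row [1.1  5.4  2.75] [ 0.03 -0.5   0.01] min rows 1.5
[0.43595363 0.33752646 0.52728429] [ 0.64  0.19  1.66  0.01  1.29 -0.72]
```

```bash
python3 -m creep '[0.5,2,0.5,0,-0.3,0,2,0.9,4,1.5,0,-0.5,0,2,1.1,5.4,2.7,0,-0.5,0,2,1.1,5.4,2.7,0,-0.5,0,2,1.1,5.4,2.7,0,-0.5,0,2,1.1,5.4,2.7,0,-0.5,0,2]'; python3 -c "
from h import *
G=R.from_rotvec([.343,3.12,.003]).as_matrix()
row([.4368,.3927,.48],G);p=read_camera('wrist');ps=pose();save(p,'w20');row([.4368,.3927,.48],G)
print(ps[0]+ps[1]@np.array([0,0,.3075]))
x0,y0=200,100;im=cv2.imread('pics/w20.png');a=cv2.resize(im[y0:y0+110,x0:x0+110],None,fx=5,fy=5,interpolation=cv2.INTER_CUBIC)
c,s=np.cos(np.radians(-12.6)),np.sin(np.radians(-12.6))
for h,k,l in ((.142,36,36),(.012,60,50)):
 for dx,dy in [(k,l),(k,-l),(-k,-l),(-k,l)]:
  q=proj(p,[.436+(c*dx-s*dy)/1e3,.392+(s*dx+c*dy)/1e3,h],ps); cv2.circle(a,(int((q[0]-x0)*5+2),int((q[1]-y0)*5+2)),3,(0,0,255),1)
cv2.imwrite('pics/w20a.png',a)
"
```

```text
time: 28.53
position: [0.4374, 0.3901, 0.501]
tool_rot: [0.343, 3.12, 0.003]
force: [-0.3, -0.2, -1.8]
width: 0.347
row [0.12 0.24 2.1 ] [ 0.   -0.02 -0.01] min rows 0.5
row [0.13 0.25 2.14] [ 0.04  0.01 -0.04] min rows 0.5
[0.43849604 0.39061473 0.19391426]
```

View pics/w20a.png

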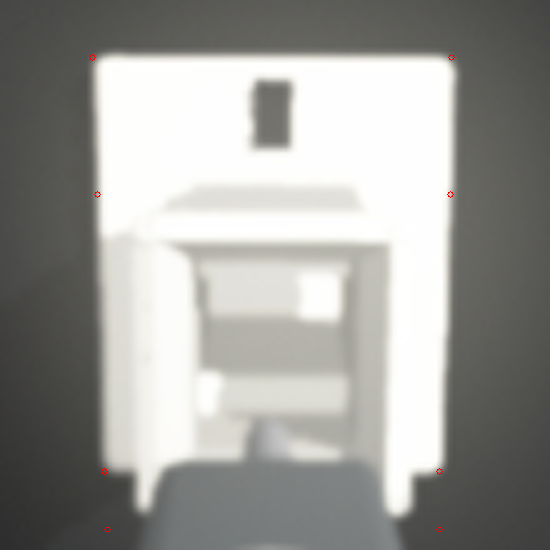

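```bash
python3 -m creep '[0.13,0.25,1,0,0,0,2,0.13,0.25,3,0,0,0,2,0.13,0.25,6,0,0,0,2,0.13,0.25,9,0,0,0,2,0.13,0.25,11,0,0,0,2,0.13,0.25,11,0,0,0,2,0.13,0.25,11,0,0,0,2]'; python3 -c "
from h import *
G=R.from_rotvec([.343,3.12,.003]).as_matrix()
p=read_camera('wrist');row([.4368,.3927,.326],G);save(p,'w21');print(env.sense()['force'])
im=cv2.imread('pics/w21.png');cv2.imwrite('pics/w21a.png',cv2.resize(im[80:300,160:350],None,fx=3,fy=3))
"
```

```text
time: 29.17
position: [0.437, 0.393, 0.3903]
tool_rot: [0.345, 3.121, 0.002]
force: [0.9, -0.6, -1.5]
width: 0.345
row [ 0.06 -0.11  6.57] [ 0.08  0.01 -0.05] min rows 1.6
[-0.43550218  0.58508193 -0.91204499]
```

View pics/w21a.png

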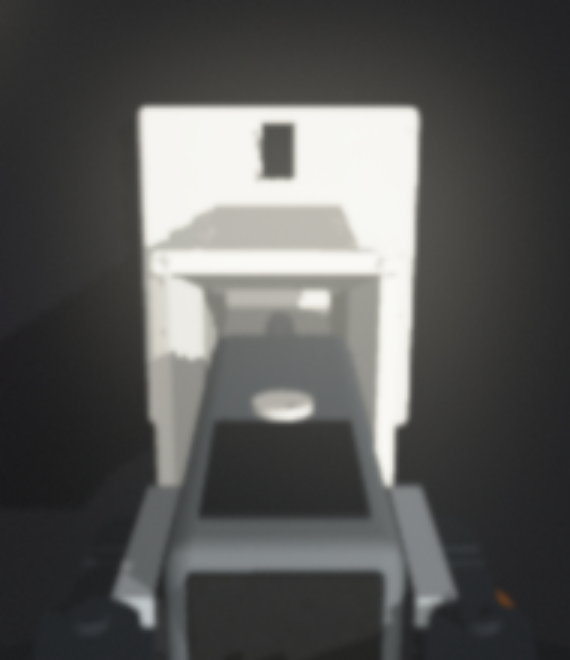

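```bash
python3 -m creep '[0.05,0,0.5,0,0,0,2,0.05,-0.03,1.2,0,0,0,2,0.05,-0.03,2,0,0,0,2,0.05,-0.03,2.8,0,0,0,2,0.05,-0.03,3.5,0,0,0,2,0.05,-0.03,4.2,0,0,0,2,0.05,-0.03,4.8,0,0,0,2,0.05,-0.03,5.3,0,0,0,2,0.05,-0.03,5.7,0,0,0,2,0.05,-0.03,5.7,0,0,0,2]'; python3 -c "
from h import *
G=R.from_rotvec([.343,3.12,.003]).as_matrix()
row([.4368,.3927,.326],G)"
```

```text
time: 30.05
position: [0.4364, 0.3933, 0.3328]
tool_rot: [0.344, 3.121, 0.002]
force: [-0.1, 0.4, -2.2]
width: 0.347
row [-0.05 -0.05  0.68] [-0.04 -0.08 -0.01] min rows 0.2
```

```bash
python3 -m creep '[0,0,0.2,0,0,0,2,0,0,0.4,0,0,0,2,0,0,0.55,0,0,0,2,0,0,0.65,0,0,0,2,0,0,0.7,0,0,0,2,0,0,0.7,0,0,0,2]'; python3 -c "
from h import *
print(pose()[0],env.sense()['force'])"
```

```text
time: 30.55
position: [0.4366, 0.3935, 0.3268]
tool_rot: [0.343, 3.12, 0.004]
force: [-0.3, -0.5, -2.0]
width: 0.345
[0.43656661 0.39348536 0.32682692] [-0.3497292  -0.47466907 -2.01411449]
```

```bash
python3 -m creep '[0,0,0.05,0,0,0,2,0,0,0.1,0,0,0,2,0,0,0.15,0,0,0,2,0,0,0.15,0,0,0,2]'; python3 -c "
from h import *
print(pose()[0],env.sense()['force'])"
```

```text
time: 30.88
position: [0.4367, 0.3935, 0.326]
tool_rot: [0.343, 3.12, 0.004]
force: [-0.7, -2.1, 4.2]
width: 0.343
[0.43666614 0.3935347  0.32597301] [-0.66552932 -2.08106808  4.22528395]
```

```bash
python3 -m creep '[0,0,0.05,0,0,0,2,0,0,0.1,0,0,0,2,0,0,0.15,0,0,0,2,0,0,0.15,0,0,0,2]'; python3 -c "
from h import *
print(pose()[0],env.sense()['force'])"
```

```text
time: 31.22
position: [0.4367, 0.3935, 0.3258]
tool_rot: [0.343, 3.12, 0.005]
force: [-5.0, -5.1, 15.6]
width: 0.343
[0.43670812 0.39351492 0.32584966] [-4.95046558 -5.11777922 15.6168772 ]
```

```bash
python3 -m creep '[0,0,-0.15,0,0,0,2,0,0,-0.2,0,0,0,4,0,0,-0.2,0,0,0,6.5,0,0,-0.2,0,0,0,6.5,0,0,-0.2,0,0,0,6.5,0,0,-0.2,0,0,0,6.5,0,0,-2,0,0,0,6.5,0,0,-5,0,0,0,6.5,0,0,-9,0,0,0,6.5,0,0,-10,0,0,0,6.5]'; python3 -c "
from h import *
p=read_camera('wrist');p=read_camera('wrist');ps=pose();print(ps[0]);p=read_camera('wrist');save(p,'w22')
print([(r['confidence'],towork(p,r['location'],ps).round(4)) for r in landmark_of(p,'nose')])
c,s=np.cos(np.radians(-12.6)),np.sin(np.radians(-12.6))
for dx,dy in [(18,15),(18,-15),(-18,-15),(-18,15)]:
  print(proj(p,[.436+(c*dx-s*dy)/1e3,.392+(s*dx+c*dy)/1e3,.193],ps))
im=cv2.imread('pics/w22.png');cv2.imwrite('pics/w22a.png',cv2.resize(im[80:280,160:350],None,fx=3,fy=3))
p=read_camera('scene');save(p,'s22');im=cv2.imread('pics/s22.png');cv2.imwrite('pics/s22a.png',cv2.resize(im[60:260,200:400],None,fx=3,fy=3))
for q in ['spanner','solvent_bottle','blank_flange','handle_grip']:
  print(q,[(r['confidence'],towork(p,r['location']).round(4)) for r in landmark_of(p,q)][:2])
"
```

```text
time: 32.05
position: [0.4374, 0.3942, 0.4293]
tool_rot: [0.343, 3.115, 0.013]
force: [2.0, 1.4, 0.5]
width: 0.763
[0.43691894 0.39381163 0.42686909]
[(0.93, array([ 0.403 ,  0.2687, -0.0012]))]
[269.67920857 237.67708477]
[226.36931292 237.76196721]
[225.01422657 187.4835728 ]
[270.52046101 187.43744477]
spanner [(0.83, array([ 0.3874, -0.0866, -0.0004]))]
solvent_bottle [(0.69, array([ 0.6091,  0.4231, -0.0025]))]
blank_flange [(0.73, array([ 0.6505, -0.3691,  0.0035]))]
handle_grip [(0.43, array([0.5654, 0.1675, 0.0874]))]
```

View pics/w22a.png

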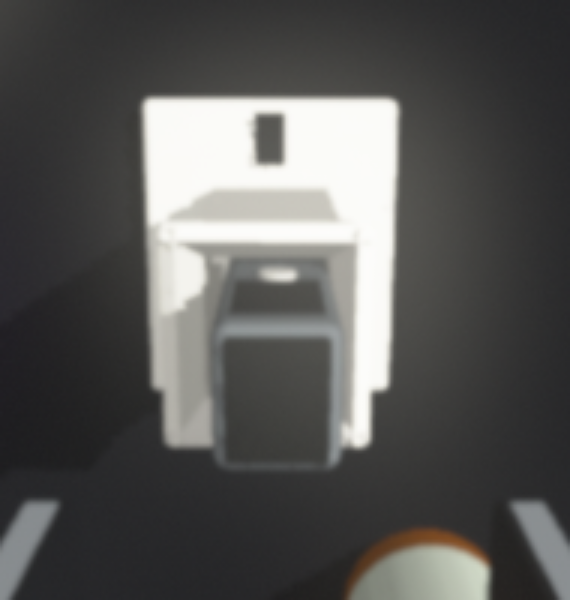

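View pics/s22a.png

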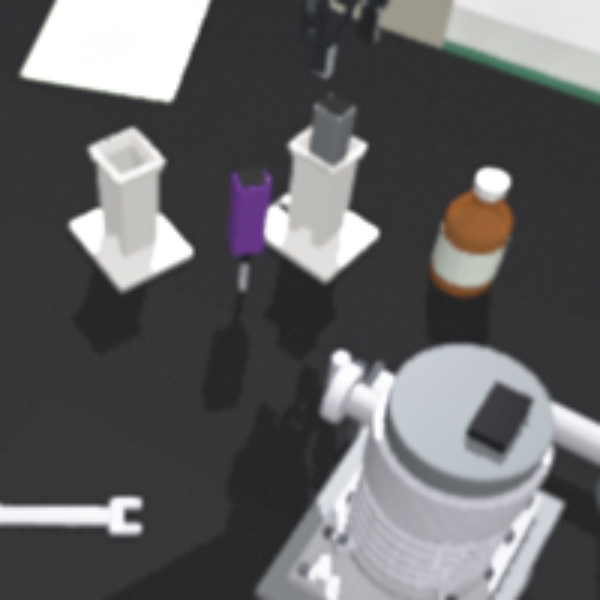

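```bash
python3 -m creep '[0,0,-3,0,0,0,8.5,0,0,-6,0,0,0,8.5,0,0,-6,0,0,0,8.5,0,0,-6,0,0,0,8.5,0,0,-6,0,0,0,8.5,0,0,-6,0,0,0,8.5]'; python3 -c "
from h import *
ps=pose();p=read_camera('wrist');save(p,'w23');print(ps[0])
c,s=np.cos(np.radians(-12.6)),np.sin(np.radians(-12.6));x0,y0=200,120
im=cv2.imread('pics/w23.png');a=cv2.resize(im[y0:y0+110,x0:x0+110],None,fx=5,fy=5,interpolation=cv2.INTER_CUBIC)
for h,k,l in ((.193,18,15),(.012,60,50)):
 for dx,dy in [(k,l),(k,-l),(-k,-l),(-k,l)]:
  q=proj(p,[.436+(c*dx-s*dy)/1e3,.392+(s*dx+c*dy)/1e3,h],ps); cv2.circle(a,(int((q[0]-x0)*5+2),int((q[1]-y0)*5+2)),3,(0,0,255),1)
cv2.imwrite('pics/w23a.png',a)"
```

```text
time: 33.0
position: [0.4359, 0.3929, 0.4823]
tool_rot: [0.344, 3.122, 0.001]
force: [-0.9, -0.0, 0.1]
width: 0.999
[0.43589141 0.3929093  0.48232993]
```

View pics/w23a.png

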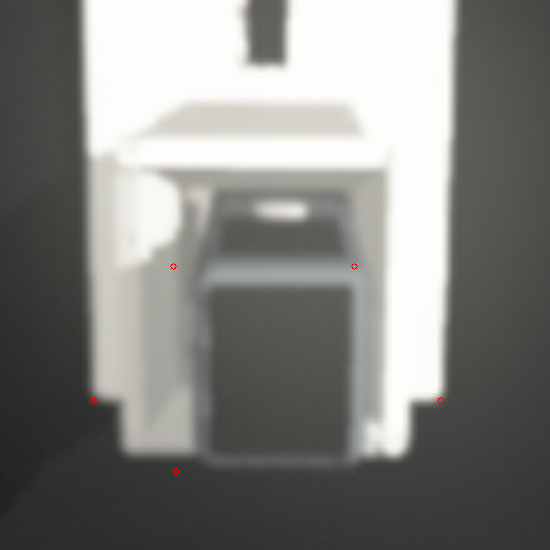

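```bash
python3 -c "
from h import *
im=cv2.imread('pics/w9.png')[180:255,215:295]; a=cv2.resize(im,None,fx=5,fy=5,interpolation=cv2.INTER_CUBIC)
im=cv2.imread('pics/w23.png')[150:225,215:295]; b=cv2.resize(im,None,fx=5,fy=5,interpolation=cv2.INTER_CUBIC)
cv2.imwrite('pics/cmp.png',np.hstack([a,b])[:, :800])"
```

```text
(no output)
```

View pics/cmp.png

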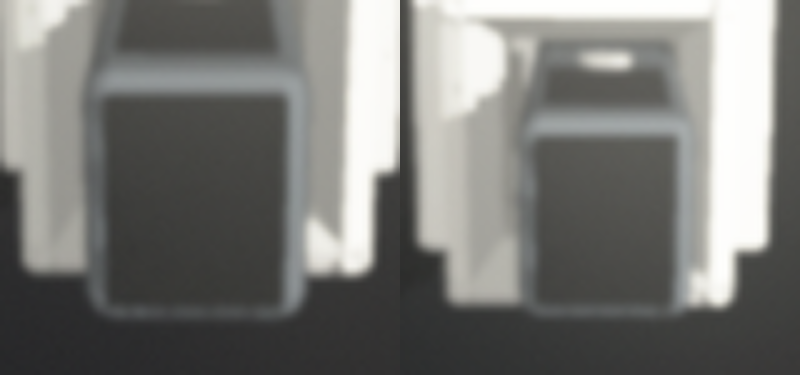

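```bash
python3 -c "
from plant import job_done
print(job_done())"
```

```text
the job is handed in; nothing more can be done
None
```

The gate valve is shut, the joint has been swept end to end, and the detector is back in its stand. I handed the job in at about 33 s of the 72 s allowed, and no verdict was reported.

- **Valve:** My first grip slid off the handle's bar, so I pushed it with closed fingers against a hard stop, reaching about 80 N. The bar's axis then measured 30.8 mm from the valve body, against the 30 mm expected when home. The bar moved only about 40 mm in all, because the valve was not fully open at the start.
- **Sweep:** The nose went from y = +92 mm to −96 mm at about 20 mm/s. By kinematics it held about 5 mm out from the lid edge and 3 to 4 mm above the joint (2.7 to 5.8 mm over the first stretch).
    - I first set a 35° lean, then cut it to 28° because one wrist joint was nearing its limit.
    - I saw no contact force. The wrist pictures agreed with the calculated nose and joint positions to within about 1 px.
- **Return:** The detector was released at the same height it was gripped at, after it had touched the ledges.
    - The last wrist picture shows it upright and at the right height. Its butt sits about 2.5 to 3 mm to one side of where it stood, which is within the well's clearance.
    - The network did not find the nose down in the well, so I could not confirm its seated position directly.
- **Bystanders:** The last look put the spanner, bottle and blank flange within about 4 mm of where they were first seen, which is within measurement error. The gripper was open and clear of everything at hand-in.

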